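Set up a bayonet spigot and stack flanged hubs for inspection

ROBOT

A 6-joint arm with a two-finger parallel gripper is mounted at the origin on the work surface. World frame = base frame: x ahead of the robot, y to its left, z up, the work surface at z = 0. Lengths are in mm, angles in degrees, forces in N, time in s.
With the tool pointing down it reaches from about 300 to 850 mm from the base axis. Payload 4.2 kg.
Tool frame: the origin (TCP) lies midway between the tips of the shut fingers; the grasp point (between the pads) lies 19 mm behind it (env.grip_point_offset is the distance from the TCP to the grasp point, in mm); z points along the fingers, x is the direction in which the jaws open and shut, and the axes are right-handed (so a half turn about z gives the same grasp; the last joint's range is limited). The gripper opens to 91 mm and grips with 3 to 60 N. Pads are 32 mm wide; open, the fingers measure 118 mm over their backs; the gripper's body (76 mm by 178 mm) begins 60 mm behind the grasp point.
Start: joints at [-64.63, 18.312, 89.639, -0, 72.044, -1.146], TCP at [256.717, -514.528, 213.976] pointing down, gripper open.
Joint ranges: [-177.97, 177.97], [-48.28, 115.42], [12.27, 149.76], [-77.06, 257.06], [2.81, 150.46], [-146.56, 146.56]. Speed limits (degrees/s): [147.25, 147.25, 180, 180, 180, 180].

INTERFACE

Orientations are given as [roll, pitch, yaw] about the fixed x, y, z axes, in that order (R = Rz(yaw) Ry(pitch) Rx(roll)).
In Python, from workcell import env gives the robot as it stands.
- The arm moves only by the shell command python3 -m pendant 'ROWS' [FORCE]. ROWS is JSON, a list of rows, each an object with "xyz": the shift along the tool's x, y, z in m, a list of three; "roll": the turn about the tool's z in degrees; "jaw": the closure, from 0 (fully open) to 1 (shut). A call has exactly 8 rows; each row is the pose to reach, as a shift and turn from the pose commanded when the call began, along the tool's axes at that moment; what a row does not reach only later rows make up. A row lasts 1/8 s, in which the tool goes at most 62.5 mm and 10.7 degrees, less where a joint would pass 70% of its speed; a pose out of reach is approached as far as the arm can. A call with a gripper value outside its range is refused whole. The fingers move at their own pace and stop on an object; FORCE is the grip in N (left out, the last holds). Time passes only in rows, so rows that repeat a pose let the fingers close, or fill a call up. It gives the time, the measured TCP pose, the force and the opening at its end, in the units of the state.
- env.state(): the state, without advancing time (a new reading comes with each control period).
- env.grab_frame(name): name is "side" or "top"; returns (picture, depth): 480x640x3 uint8, blue, green, red; 480x640 float32, mm along the optical axis (not along the pixel's ray), 0 where there is no reading.
- env.camera_params(name): a dict with "camera_matrix" (3x3 intrinsics, pixels), "D" ([k1, k2, p1, p2, k3] as OpenCV has them; the pictures are not rectified), "cam_to_world" (4x4, takes a point from camera to world coordinates). Camera axes: x right, y up, looking along -z (the intrinsics and any distortion apply to the point x, -y, -z); pixel columns grow to the right and rows downward; lengths in mm; the calibration is good to about 2 mm. A picture is of the moment at which its call begins. camera_params takes no time and is no camera call.
- env.job_done(): hands the job in, once; it reports no verdict.
The state is a dict: "time_s": time; "qpos": joint angles; "qvel": joint speeds; "effort": joint torques, N m; "ee_pos": TCP position; "ee_rot": TCP orientation; "force": force on the tool from outside, world axes, zero at the start; "torque": the same for the moment, N m; "gripper_width": finger opening in mm.
Only numpy, scipy, OpenCV 4.12 (cv2) and the standard library are available. Lean on these libraries where they do the work, as an engineer would, in place of code of your own. Each camera call takes 0.05 s, during which the arm holds its last target. There are 200 camera calls.

TASK

Change the bayonet socket over for inspection: lift off its saddle cover and hang it astride the rail; press the blanking plug down, turn it a quarter counter-clockwise, lift it out and park it in the empty cradle; then push the spigot adapter from its stand down into the socket against the spring and turn it a quarter clockwise (seen from above) until it clicks home. Then seat all the flanged hubs on the adapter, flange down, fully home one on another, the largest flange at the bottom and the smallest on top. Let go of everything and leave the other things where they are.

Things in the scene. Friction and masses are not known exactly. Their poses are not given: they have to be found in the camera images.
- socket: fixed grey bayonet socket, 100 x 100 mm, 44 mm high, a square steel sprung plate above it. A slot 62 x 18 mm (66 x 24 mm in the plate) runs along its x axis. Below its 16 mm thick roof a cross-bar turns 90 degrees clockwise (from above) between hard stops to lie along the socket's y axis, where the spring lifts it 5 mm into a notch: the click. Origin: centre of the underside; z up.
- socket_mouth (a point): point on the socket's axis, 65 mm above its underside: level of the free sprung plate's top (plate 92 x 92 x 8 mm); moves with the socket, not with the plate. Axes as the socket's: slot along x
- spring_plate (a joint): travel of the sprung plate downward, m: 0 free, 0.014 fully down (stop). Spring force about 12 N at 0, 15 N at 0.006, 19 N at the bottom. The bar can turn only above 0.011 (push to about 0.013); it reads about 0.006 with plug or adapter locked, which the hubs' weight does not change.
- adapter: loose steel spigot adapter, upright, 0.35 kg. From below: cross-bar 56 x 12 x 10 mm along its x; stem 12 mm across to z = 36 mm; flange; barrel 46 mm across, z 48 to 76 mm (grip here), flat shoulder at 76 mm on which the first hub seats; pilot boss 32 mm across tapering to 24 mm, z 76 to 90 mm. Origin: centre of the bar's underside; z up. A half turn makes no difference.
- adapter_flange (a point): centre of the underside of the adapter's flange (84 mm across, 12 mm thick, two ears along +x and -x, 100 mm over them, in line with the bar), 36 mm above the adapter's origin. Flange on the free plate, bar in the slot: adapter origin 29 mm above the socket's; pressed down to turn: 15 to 18 mm; locked: 23 mm
- plug: loose steel blanking plug, 0.35 kg: same cross-bar, stem, eared flange and barrel (z 48 to 76 mm, grip here) as the adapter, but flat-topped, with no pilot. Starts locked in the socket under the cover, bar along the socket's y. Pushed down 6 to 8 mm it turns 90 degrees counter-clockwise only; then its bar is in line with the slot and it lifts out. Origin: centre of the bar's underside; z up
- cradle: loose dark cradle for the plug, 0.8 kg, shaped as the adapter's stand: 80 x 100 mm, 50 mm high, two walls along its x with a 64 mm gap. The plug parks with its flange on the wall tops, bar hanging between them at any yaw (plug origin 14 mm above the cradle's). Origin: centre of the underside; z up
- stand: fixed dark parking stand of the adapter, 80 x 100 mm, 50 mm high: two walls along its x with a 64 mm gap; the adapter's flange rests on their tops, its bar hanging between them at any yaw (adapter origin 14 mm above the table). Origin: centre of the underside
- cover: loose aluminium saddle cover, 0.3 kg, 132 mm (its x) by 80 mm (y): two upright walls and a gable roof, open at both ends; ridge along its y, inner ridge 125 mm above the feet. It starts standing over the socket, axes along the socket's. Origin: centre of the underside, at the feet; z up. A half turn makes no difference.
- cover_handle (a point): middle of the cover's handle, 155 mm above its feet: an upright plate on the ridge, 12 mm thick (cover's x), 60 mm long (y), z 127 to 171 mm; pinch it across its thickness from above
- rail: fixed rail: steel bar 12 mm thick along its y axis, on two posts 200 mm apart (16 mm thick, feet 70 mm across). Origin: on the table under the bar's middle; z up. The cover hangs between the posts, ridge along the bar, its origin then 53 mm above the table
- rail_mid (a point): middle of the rail's bar, on its axis, 170 mm above the table
- hub104: steel flanged hub, 0.2 kg, stands flange down (None if absent). Flange 104 mm across, z 0 to 16 mm; barrel 46 mm across, z 16 to 44 mm (grip here), flat shoulder on top; pilot boss 32 mm across tapering to 24 mm, z 44 to 58 mm. Recess in the underside, 35 mm across, 16 mm deep, takes the pilot below: each seated hub adds 44 mm. Origin: centre of the underside; z up.
- hub84: steel flanged hub, 0.2 kg, stands flange down (None if absent). Flange 84 mm across, z 0 to 16 mm; barrel 46 mm across, z 16 to 44 mm (grip here), flat shoulder on top; pilot boss 32 mm across tapering to 24 mm, z 44 to 58 mm. Recess in the underside, 35 mm across, 16 mm deep, takes the pilot below: each seated hub adds 44 mm. Origin: centre of the underside; z up.
- hub64: steel flanged hub, 0.2 kg, stands flange down (None if absent). Flange 64 mm across, z 0 to 16 mm; barrel 46 mm across, z 16 to 44 mm (grip here), flat shoulder on top; pilot boss 32 mm across tapering to 24 mm, z 44 to 58 mm. Recess in the underside, 35 mm across, 16 mm deep, takes the pilot below: each seated hub adds 44 mm. Origin: centre of the underside; z up.
- vblock: bystander: dark steel V-block, 50 x 50 x 38 mm; origin at the centre of its underside
- gauge_case: bystander: wooden gauge-block case, 50 x 80 x 26 mm; origin at the centre of its underside
- brush: bystander: brush lying on the table
- wrench: bystander: wrench lying on the table, 150 mm
- dial_gauge: bystander: dial gauge lying on its back, 56 mm across; origin at the centre of its underside
- parallel: bystander: steel parallel bar 120 x 18 x 30 mm along its x axis; origin at the centre of its underside
There are look-alikes about, which are no part of the job. What is shaped like the hub104 but green, pink or turquoise is not meant.

How it is judged (in metres and radians):
On the way, in this order (a step that is already met when the one before it is completed fails the run):
1. the saddle cover hangs astride the rail (x of cover in the frame of rail between -0.02 and 0.02 m and y of cover in the frame of rail between -0.065 and 0.065 m and z of cover in the frame of rail between 0.0409 and 0.0649 m and angle between cover's own z axis and vertical below 0.25 rad and linear speed of cover below 0.03 m/s), for 0.2 s.
2. the blanking plug is out of the socket and parked in the loose cradle (z of plug in the frame of cradle between 0.009 and 0.019 m and x of plug in the frame of cradle between -0.025 and 0.025 m and y of plug in the frame of cradle between -0.012 and 0.012 m and angle between each of plug, cradle's own z axis and vertical below 0.1 rad and linear speed of plug below 0.03 m/s), for 0.2 s.
3. the adapter is pushed into the socket and turned a quarter until it clicks home (z of adapter in the frame of socket between 0.0195 and 0.0255 m and horizontal distance between adapter and socket below 0.006 m and angle between the x axis of adapter and the y axis of socket, either way round below 0.16 rad and angle between adapter's own z axis and vertical below 0.08 rad), for 0.2 s.
At the end, for the whole second after the job is handed in: Cover hangs astride the rail (65 mm along, 20 across, 12 in height, 0.25 rad); plug stands in the cradle (25 mm along, 12 across, 5 in height); adapter locked (0.16 rad, 3 mm in height, 6 mm off axis); each hub present on it fully home (4 mm), 0.08 rad, 12 mm off axis, larger flanges lower (all of step 1 and all of step 2 and all of step 3 and horizontal distance between each of hub104, hub84, hub64 and adapter below 0.012 m and angle between each of hub104, hub84, hub64's own z axis and vertical below 0.08 rad and linear speed of each of hub104, hub84, hub64 below 0.03 m/s and (z of hub104 in the frame of adapter between 0.073 and 0.08 m or z of hub104 in the frame of adapter between 0.117 and 0.124 m or z of hub104 in the frame of adapter between 0.161 and 0.168 m) and z of each of hub84, hub64 in the frame of hub104 above 0.03 m and (z of hub84 in the frame of adapter between 0.073 and 0.08 m or z of hub84 in the frame of adapter between 0.117 and 0.124 m or z of hub84 in the frame of adapter between 0.161 and 0.168 m) and z of hub64 in the frame of hub84 above 0.03 m and (z of hub64 in the frame of adapter between 0.073 and 0.08 m or z of hub64 in the frame of adapter between 0.117 and 0.124 m or z of hub64 in the frame of adapter between 0.161 and 0.168 m)); the robot touches nothing.
It fails at once if a bystander is moved more than 50 mm (distance of any of vblock, gauge_case, brush, wrench, dial_gauge, parallel from where it was at the start of the episode above 0.05 m).
Of hub104, hub84, hub64 only 2 to 3 are there at a start; the rules pass over those that are not, and their reading is None.
At some moment in a run one of hub104, hub84, hub64, cradle may be knocked a few centimetres aside while the robot is not near it.
It also fails if it takes over 184 s, if anything falls off the work surface, if the arm or the gripper's body presses on something with over 40 N, if the wrist force passes 120 N, or if a joint passes its speed limit or range.

## Working session

There is one attempt and no reset: what is moved stays moved. The work goes in short steps, Python scripts to look and compute and a shell command to move; the robot and the scene stay as the last step left them, time stands still between calls to the robot, and variables do not carry over. Pictures are saved under pics/ and viewed, about 12 in all and at most 16, crops included, and the job is handed in when it is done.

```bash
ls; mkdir -p pics
cat > h.py <<'E'
import numpy as np, cv2
from workcell import env
def params(n):
    p=env.camera_params(n); return np.array(p["camera_matrix"],float),np.array(p["D"],float),np.array(p["cam_to_world"],float)
def cloud(n,d):
    K,D,T=params(n); v,u=np.mgrid[:480,:640]
    pts=cv2.undistortPoints(np.stack([u,v],-1).reshape(-1,1,2).astype(np.float64),K,D).reshape(480,640,2)
    c=np.stack([pts[...,0]*d,-pts[...,1]*d,-d,np.ones_like(d)],-1)
    w=(c@T.T)[...,:3]; w[d<=0]=np.nan; return w
def ray(n,uv,z):
    K,D,T=params(n); q=cv2.undistortPoints(np.array(uv,float).reshape(-1,1,2),K,D).reshape(-1,2)
    d=np.c_[q[:,0],-q[:,1],-np.ones(len(q))]@T[:3,:3].T; o=T[:3,3]
    return o+d*((z-o[2])/d[:,2])[:,None]
def proj(n,P):
    K,D,T=params(n); P=np.atleast_2d(np.array(P,float)); c=(P-T[:3,3])@T[:3,:3]
    return cv2.projectPoints(c*[1,-1,-1],np.zeros(3),np.zeros(3),K,D)[0].reshape(-1,2)
E
python3 - <<'E'
from h import *
for n in("top","side"):
    i,d=env.grab_frame(n); cv2.imwrite(f"pics/{n}0.png",i); np.save(f"pics/{n}0.npy",d); print(n,params(n)[2].round(2).tolist(),(d>0).mean())
s=env.state(); print(s["ee_pos"],s["ee_rot"],s["gripper_width"],s["force"],env.grip_point_offset)
E
```

```text
pics
top [[0.01, 0.98, -0.17, 344.4], [-1.0, 0.01, 0.0, -68.88], [0.01, 0.17, 0.98, 1551.22], [0.0, 0.0, 0.0, 1.0]] 0.9962272135416667
side [[-0.99, 0.08, -0.1, 475.4], [-0.13, -0.64, 0.76, 785.79], [-0.0, 0.77, 0.64, 845.82], [0.0, 0.0, 0.0, 1.0]] 0.9958561197916667
[ 256.52312862 -514.12543704  213.22059677] [-1.79999590e+02  8.82323401e-02 -6.34828338e+01] 90.91946264224786 [-0.105274   -0.24793431 -0.90599045] 18.8
```

View pics/top0.png

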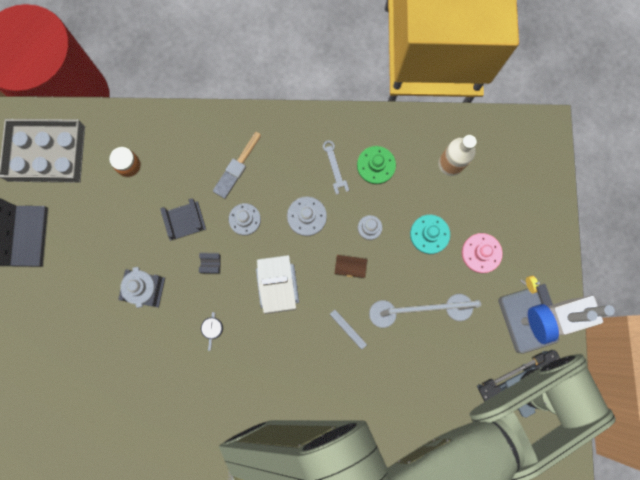

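View pics/side0.png

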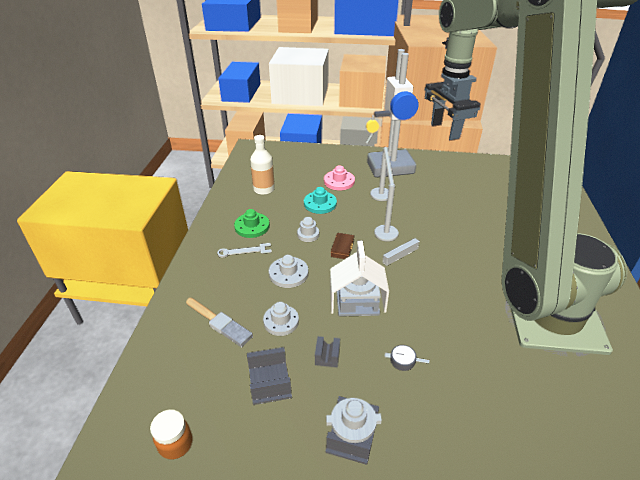

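The top view shows grey hubs at (243,219), (307,215) and (370,227). The adapter on its stand is at (140,288), the empty cradle at (183,219), the cover over the socket at (277,284), and the rail between (383,313) and (460,307). The green, turquoise and pink ones are decoys.

```bash
cat > meas.py <<'E'
from h import *
def band(w,box,z0,z1):
    x0,y0,x1,y1=box; q=w[y0:y1,x0:x1].reshape(-1,3); return q[(q[:,2]>z0)&(q[:,2]<z1)]
def rect(P):
    (c,s,a)=cv2.minAreaRect(P[:,:2].astype(np.float32)); return np.round(c,1),np.round(s,1),round(a,1)
def circ(P):
    c,r=cv2.minEnclosingCircle(P[:,:2].astype(np.float32)); return np.round(c,1),round(2*r,1)
E
python3 - <<'E'
from meas import *
d=np.load("pics/top0.npy"); w=cloud("top",d)
print("table z",np.nanmedian(w[360:420,100:200,2]))
for n,b in dict(hA=(222,198,266,240),hB=(282,190,332,242),hC=(352,210,388,245)).items():
    print(n,"flange",circ(band(w,b,11,20)),"z",np.median(band(w,b,11,20)[:,2]),"boss",circ(band(w,b,53,70)),"shoulder",circ(band(w,b,38,49)))
P=band(w,(155,190,212,245),44,58);print("cradle",rect(P),len(P),np.median(P[:,2]))
b=(110,258,172,315)
for z in((44,56),(57,66),(84,96),(98,110)): 
    P=band(w,b,*z); print("adapter",z,len(P),rect(P),circ(P))
b=(245,245,310,325)
P=band(w,b,60,200);print("cover",rect(P),P[:,2].max()); P=band(w,b,160,185);print("handle",len(P),rect(P))
P=band(w,b,30,75);print("plate?",len(P),rect(P))
b=(360,290,490,335)
P=band(w,b,165,190);print("rail",len(P),rect(P),np.median(P[:,2])); 
s=P[P[:,1].argsort()];print(s[:3],s[-3:])
i=cv2.imread("pics/top0.png")
cv2.imwrite("pics/c1.png",cv2.resize(i[185:340,110:490],None,fx=2.1,fy=2.1,interpolation=2))
E
```

```text
table z -1.6363020547022415
hA flange (array([668.3, 106.9]), 122.4) z 15.236400887635341 boss (array([654.4,  92. ]), 30.1) shoulder (array([654.,  93.]), 46.1)
hB flange (array([665. , -70.7]), 104.4) z 15.19461547101207 boss (array([664.1, -70.9]), 31.1) shoulder (array([664.8, -70.6]), 45.9)
hC flange (array([ 636.4, -237.4]), 64.4) z 15.639965302533255 boss (array([ 636.2, -236.4]), 31.6) shoulder (array([ 636.3, -236.9]), 45.8)
cradle (array([648.8, 254.1]), array([80.4, 89. ]), 18.2) 283 49.10074205153728
adapter (44, 56) 232 (array([471.6, 351.5]), array([90.8, 93.5]), 79.8) (array([470.1, 351.4]), 114.0)
adapter (57, 66) 515 (array([471.2, 353.6]), array([87.7, 83. ]), 49.1) (array([470. , 353.1]), 101.5)
adapter (84, 96) 142 (array([469.2, 352. ]), array([47.3, 42.2]), 89.0) (array([470.1, 351.9]), 47.7)
adapter (98, 110) 114 (array([470.4, 351.7]), array([30.9, 29.4]), 81.9) (array([469.8, 351.1]), 32.3)
cover (array([480. ,   2.6]), array([133.2,  91.9]), 8.7) 176.68295429520845
handle 141 (array([479.6,   2.1]), array([12.5, 58.8]), 8.0)
plate? 242 (array([480. ,   2.6]), array([133.2,  92. ]), 8.6)
rail 493 (array([ 423.4, -369.7]), array([ 14.4, 213.3]), 5.2) 173.81762130465245
[[ 435.09068407 -475.75564065  167.3928524 ]
 [ 430.28258231 -474.72117559  170.35553286]
 [ 432.54848027 -474.61662373  170.98884364]] [[ 411.93233177 -263.69797425  168.08787   ]
 [ 416.46880594 -263.60407268  169.07171869]
 [ 418.60062828 -263.20145301  172.08816435]]
```

View pics/c1.png

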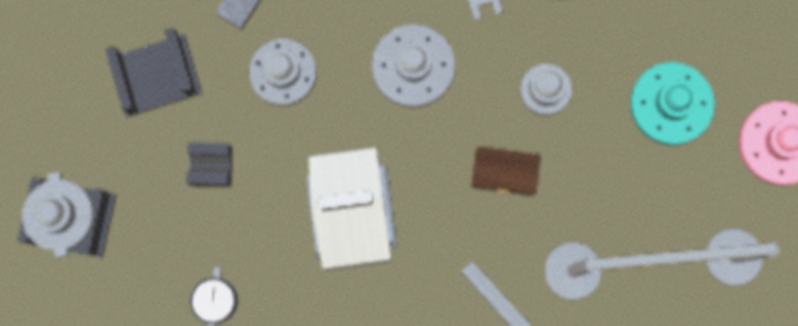

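The crop shows hub84 at (280,70), hub104 at (413,63) and hub64 at (546,88), all grey. The cover handle is at (346,200) and the rail bar runs from (575,268) to (775,250). The hubs' measured flange diameters and colour fit the three meant. The green, turquoise and pink ones are look-alikes.

```bash
cat > go.py <<'E'
import sys,numpy as np
from workcell import env
s=env.state(); p=np.array(s["ee_pos"]); yaw=s["ee_rot"][2]
print("t",round(s["time_s"],2),"tcp",p.round(1),"rot",np.round(s["ee_rot"],1),"F",np.round(s["force"],1),"w",round(s["gripper_width"],1),"q",np.round(s["qpos"],0))
for a in sys.argv[1:]:   # x,y,z,yaw targets chained, mm/deg
    x,y,z,t=map(float,a.split(",")); d=np.array([x,y,z])-p; c,n=np.cos(np.radians(yaw)),np.sin(np.radians(yaw))
    print("shift m",np.round(np.array([d[0]*c+d[1]*n,d[0]*n-d[1]*c,-d[2]])/1000,4),"roll",round((yaw-t+180)%360-180,1)); p=np.array([x,y,z]); yaw=t
E
python3 go.py 479.7,2.3,300,8.5
```

```text
t 0.1 tcp [ 256.5 -514.1  213.2] rot [-1.80e+02  1.00e-01 -6.35e+01] F [-0.1 -0.2 -0.9] w 90.9 q [-65.  18.  90.  -0.  72.  -1.]
shift m [-0.3625 -0.4303 -0.0868] roll -72.0
```

```bash
python3 -m pendant '[{"xyz":[0,0,-0.04],"roll":0,"jaw":0},{"xyz":[-0.025,-0.03,-0.087],"roll":0,"jaw":0},{"xyz":[-0.06,-0.07,-0.087],"roll":0,"jaw":0},{"xyz":[-0.095,-0.11,-0.087],"roll":0,"jaw":0},{"xyz":[-0.13,-0.15,-0.087],"roll":0,"jaw":0},{"xyz":[-0.16,-0.19,-0.087],"roll":0,"jaw":0},{"xyz":[-0.18,-0.21,-0.087],"roll":0,"jaw":0},{"xyz":[-0.18,-0.21,-0.087],"roll":0,"jaw":0}]' 
python3 -m pendant '[{"xyz":[-0.03,-0.035,0],"roll":-10,"jaw":0.2},{"xyz":[-0.06,-0.07,0],"roll":-20,"jaw":0.2},{"xyz":[-0.09,-0.11,0],"roll":-30,"jaw":0.2},{"xyz":[-0.12,-0.145,0],"roll":-40,"jaw":0.3},{"xyz":[-0.15,-0.18,0],"roll":-50,"jaw":0.4},{"xyz":[-0.18,-0.22,0],"roll":-60,"jaw":0.4},{"xyz":[-0.1825,-0.2203,0],"roll":-70,"jaw":0.4},{"xyz":[-0.1825,-0.2203,0],"roll":-72,"jaw":0.4}]'
python3 go.py 479.7,2.3,300,8.5 479.7,2.3,138,8.5
```

```text
time_s: 1.1
ee_pos: [364.4, -258.3, 300.9]
ee_rot: [180.0, 0.0, -63.3]
force: [0.0, -0.2, 0.5]
gripper_width: 91.4
time_s: 2.1
ee_pos: [480.2, 1.4, 300.5]
ee_rot: [180.0, 0.1, 8.5]
force: [-0.9, 0.2, -0.6]
gripper_width: 54.2
t 2.1 tcp [480.2   1.4 300.5] rot [1.8e+02 1.0e-01 8.5e+00] F [-0.9  0.2 -0.6] w 54.2 q [ -1.   7.  92.  -0.  81. -10.]
shift m [-0.0004 -0.001   0.0005] roll 0.0
shift m [0.    0.    0.162] roll 0.0
```

```bash
python3 -m pendant '[{"xyz":[0,-0.001,0.05],"roll":0,"jaw":0.4},{"xyz":[0,-0.001,0.1],"roll":0,"jaw":0.4},{"xyz":[0,-0.001,0.14],"roll":0,"jaw":0.4},{"xyz":[0,-0.001,0.163],"roll":0,"jaw":0.4},{"xyz":[0,-0.001,0.163],"roll":0,"jaw":0.6},{"xyz":[0,-0.001,0.163],"roll":0,"jaw":1},{"xyz":[0,-0.001,0.163],"roll":0,"jaw":1},{"xyz":[0,-0.001,0.163],"roll":0,"jaw":1}]' 40
python3 -m pendant '[{"xyz":[0,0,0],"roll":0,"jaw":1},{"xyz":[0,0,0],"roll":0,"jaw":1},{"xyz":[0,0,-0.02],"roll":0,"jaw":1},{"xyz":[0,0,-0.05],"roll":0,"jaw":1},{"xyz":[0,0,-0.1],"roll":0,"jaw":1},{"xyz":[0,0,-0.15],"roll":0,"jaw":1},{"xyz":[0,0,-0.19],"roll":0,"jaw":1},{"xyz":[0,0,-0.19],"roll":0,"jaw":1}]'
python3 go.py 423.5,-369.5,330,5.0
python3 - <<'E'
from h import *
for n in("top","side"):
    i,d=env.grab_frame(n); cv2.imwrite(f"pics/{n}1.png",i); np.save(f"pics/{n}1.npy",d)
a=cv2.imread("pics/side1.png")[130:400,220:460];b=cv2.imread("pics/top1.png")[150:350,200:400]
cv2.imwrite("pics/c2.png",np.hstack([cv2.resize(a,(400,450)),cv2.resize(b,(400,450))]))
E
```

```text
time_s: 3.1
ee_pos: [480.3, 2.9, 138.8]
ee_rot: [180.0, -0.1, 8.5]
force: [0.3, -1.0, -1.0]
gripper_width: 17.8
time_s: 4.1
ee_pos: [481.2, 3.0, 330.3]
ee_rot: [179.9, -0.4, 8.5]
force: [0.8, 0.4, -3.5]
gripper_width: 11.8
t 4.1 tcp [481.2   3.  330.3] rot [179.9  -0.4   8.5] F [ 0.8  0.4 -3.5] w 11.8 q [ -1.   6.  89.   0.  84. -10.]
shift m [-1.123e-01  3.599e-01  3.000e-04] roll 3.5
```

View pics/c2.png

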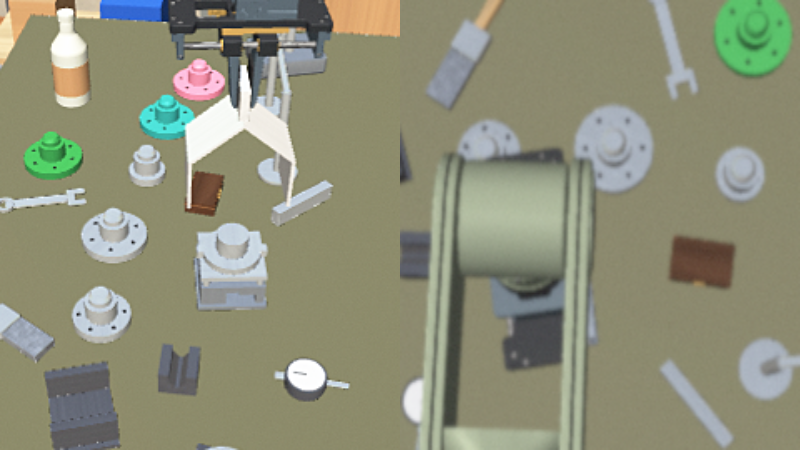

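```bash
python3 -m pendant '[{"xyz":[-0.015,0.048,-0.01],"roll":0,"jaw":1},{"xyz":[-0.03,0.096,-0.01],"roll":0,"jaw":1},{"xyz":[-0.045,0.144,-0.01],"roll":0,"jaw":1},{"xyz":[-0.06,0.192,-0.01],"roll":1,"jaw":1},{"xyz":[-0.075,0.24,-0.01],"roll":2,"jaw":1},{"xyz":[-0.092,0.288,-0.01],"roll":3,"jaw":1},{"xyz":[-0.105,0.336,-0.01],"roll":3.5,"jaw":1},{"xyz":[-0.1123,0.3599,-0.01],"roll":3.5,"jaw":1}]' 
python3 -m pendant '[{"xyz":[0,0,0],"roll":0,"jaw":1},{"xyz":[0,0,0],"roll":0,"jaw":1},{"xyz":[0,0,0],"roll":0,"jaw":1},{"xyz":[0,0,0],"roll":0,"jaw":1},{"xyz":[0,0,0],"roll":0,"jaw":1},{"xyz":[0,0,0],"roll":0,"jaw":1},{"xyz":[0,0,0],"roll":0,"jaw":1},{"xyz":[0,0,0],"roll":0,"jaw":1}]' 
python3 go.py 423.5,-369.5,196,5.0
```

```text
time_s: 5.2
ee_pos: [420.6, -371.4, 334.3]
ee_rot: [-179.8, 0.2, 4.9]
force: [-0.1, 0.5, -3.3]
gripper_width: 11.9
time_s: 6.2
ee_pos: [422.0, -369.6, 338.0]
ee_rot: [180.0, 0.0, 5.0]
force: [-0.5, 0.2, -4.1]
gripper_width: 11.8
t 6.2 tcp [ 422.  -369.6  338. ] rot [180.   0.   5.] F [-0.5  0.2 -4.1] w 11.8 q [-42.  14.  78.  -0.  88. -47.]
shift m [0.0015 0.     0.142 ] roll 0.0
```

```bash
python3 -m pendant '[{"xyz":[0.001,0,0.03],"roll":0,"jaw":1},{"xyz":[0.001,0,0.06],"roll":0,"jaw":1},{"xyz":[0.001,0,0.09],"roll":0,"jaw":1},{"xyz":[0.001,0,0.115],"roll":0,"jaw":1},{"xyz":[0.001,0,0.13],"roll":0,"jaw":1},{"xyz":[0.001,0,0.138],"roll":0,"jaw":1},{"xyz":[0.001,0,0.144],"roll":0,"jaw":1},{"xyz":[0.001,0,0.144],"roll":0,"jaw":1}]' 
python3 -m pendant '[{"xyz":[0,0,0],"roll":0,"jaw":0.8},{"xyz":[0,0,0],"roll":0,"jaw":0.6},{"xyz":[0,0,0],"roll":0,"jaw":0.5},{"xyz":[0,0,0],"roll":0,"jaw":0.5},{"xyz":[0,0,-0.03],"roll":0,"jaw":0.5},{"xyz":[0,0,-0.08],"roll":0,"jaw":0.5},{"xyz":[0,0,-0.13],"roll":0,"jaw":0.5},{"xyz":[0,0,-0.15],"roll":0,"jaw":0.5}]' 
python3 go.py 479,2,340,98.6
python3 - <<'E'
from h import *
for n in("top","side"):
    i,d=env.grab_frame(n); cv2.imwrite(f"pics/{n}2.png",i); np.save(f"pics/{n}2.npy",d)
a=cv2.imread("pics/side2.png")[100:320,220:460];b=cv2.imread("pics/top2.png")[200:350,200:500]
cv2.imwrite("pics/c3.png",np.hstack([cv2.resize(a,(400,400)),cv2.resize(b,(400,400))]))
from meas import *
w=cloud("top",np.load("pics/top2.npy")); b=(245,245,310,325)
for z in((45,70),(72,80),(98,118)): P=band(w,b,*z);print(z,len(P),rect(P),circ(P),np.median(P[:,2]))
w=cloud("side",np.load("pics/side2.npy")); b=(320,220,400,320)
for z in((72,80),(98,118)): P=band(w,b,*z);print("side",z,len(P),rect(P),circ(P),np.median(P[:,2]))
E
```

```text
time_s: 7.2
ee_pos: [423.1, -369.7, 194.2]
ee_rot: [180.0, -0.0, 5.0]
force: [-0.9, -0.0, -2.8]
gripper_width: 12.2
time_s: 8.2
ee_pos: [423.7, -370.1, 347.7]
ee_rot: [179.7, -0.2, 5.0]
force: [0.3, 0.1, -0.7]
gripper_width: 45.5
t 8.2 tcp [ 423.7 -370.1  347.7] rot [179.7  -0.2   5. ] F [ 0.3  0.1 -0.7] w 45.5 q [-42.  14.  77.  -0.  89. -47.]
shift m [ 0.0877 -0.3659  0.0077] roll -93.6
(45, 70) 472 (array([478.4,   2.3]), array([97.4, 91.9]), 9.0) (array([479.9,   2.2]), 127.8) 64.26647631317644
(72, 80) 497 (array([478.3,   0.9]), array([86.7, 81.9]), 57.0) (array([479.6,   3.8]), 99.9) 75.8074826991683
(98, 118) 262 (array([479.1,   2.6]), array([44. , 41.7]), 0.3) (array([479.3,   1.8]), 45.1) 103.82595471627678
side (72, 80) 461 (array([478.2,   2.5]), array([83.3, 83.5]), 56.0) (array([477.8,   4.1]), 100.5) 77.12973367129234
side (98, 118) 246 (array([478.1,   3.6]), array([44.7, 46.3]), 5.1) (array([479.3,   3. ]), 48.2) 105.28258780759887
```

View pics/c3.png

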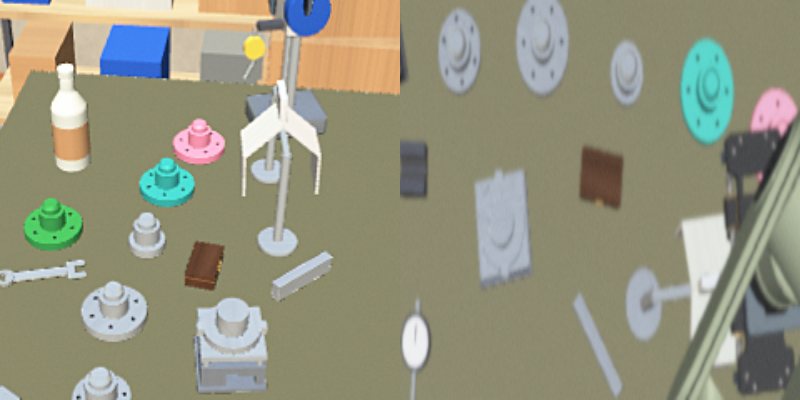

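The cover hangs astride the rail, seen at (280,140) in the left half. The plug sits locked in the socket at (232,310), with its ears along the socket's y.

```bash
python3 go.py 479,2.7,140,-36.3
python3 - <<'E'
from meas import *
w=cloud("top",np.load("pics/top2.npy"));P=band(w,(155,190,212,245),40,58);print("cradle",rect(P),len(P),np.median(P[:,2]))
w=cloud("side",np.load("pics/side2.npy"))
print("side table",np.nanmedian(w[400:430,190:240,2]))
P=band(w,(238,335,300,412),40,58);print("cradle side",rect(P),len(P),np.median(P[:,2]))
for z in((84,98),(98,112)):P=band(w,(325,390,385,465),*z);print("adapter side",rect(P),circ(P),len(P),np.median(P[:,2]))
for n,b in dict(A=(262,300,302,336),B=(265,250,312,290),C=(295,212,322,244)).items():P=band(w,b,50,66);print(n,circ(P),np.median(P[:,2]))
E
```

```text
t 8.3 tcp [ 423.8 -370.2  346.8] rot [179.7  -0.2   5. ] F [-0.  -0.7 -0.2] w 46.1 q [-42.  14.  77.  -0.  89. -47.]
shift m [ 0.0876 -0.3667  0.2068] roll 41.3
cradle (array([649.9, 254.2]), array([80.9, 88.5]), 18.7) 317 48.50890622628867
side table 0.2476552368960938
cradle side (array([648. , 253.4]), array([80.5, 92.3]), 18.4) 601 49.59788156331092
adapter side (array([466.3, 351.3]), array([45. , 42.7]), 76.8) (array([467. , 350.9]), 46.1) 271 90.12584013604862
adapter side (array([467.3, 352.5]), array([28.6, 28.2]), 1.2) (array([467.7, 351.2]), 32.2) 209 103.26132097813013
A (array([653. ,  94.5]), 32.4) 56.6514786751589
B (array([662.7, -69.6]), 33.7) 56.89091702778876
C (array([ 635.8, -235.4]), 32.5) 56.839819665173536
```

```bash
python3 -m pendant '[{"xyz":[0.01,-0.045,0],"roll":0,"jaw":0.3},{"xyz":[0.02,-0.09,0],"roll":6,"jaw":0},{"xyz":[0.03,-0.135,0],"roll":12,"jaw":0},{"xyz":[0.043,-0.18,0],"roll":18,"jaw":0},{"xyz":[0.055,-0.23,0],"roll":24,"jaw":0},{"xyz":[0.067,-0.28,0],"roll":30,"jaw":0},{"xyz":[0.08,-0.33,0],"roll":36,"jaw":0},{"xyz":[0.0876,-0.3667,0],"roll":41.3,"jaw":0}]' 
python3 -m pendant '[{"xyz":[0,0,0.04],"roll":0,"jaw":0},{"xyz":[0,0,0.08],"roll":0,"jaw":0},{"xyz":[0,0,0.12],"roll":0,"jaw":0},{"xyz":[0,0,0.16],"roll":0,"jaw":0},{"xyz":[0,0,0.2],"roll":0,"jaw":0},{"xyz":[0,0,0.206],"roll":0,"jaw":0},{"xyz":[0,0,0.206],"roll":0,"jaw":0},{"xyz":[0,0,0.206],"roll":0,"jaw":0}]' 
python3 go.py 478.8,2.7,82,-36.3
```

```text
time_s: 9.3
ee_pos: [477.7, 5.5, 342.4]
ee_rot: [179.9, 0.1, -36.4]
force: [1.0, -0.3, -0.3]
gripper_width: 91.2
time_s: 10.3
ee_pos: [479.3, 3.4, 139.4]
ee_rot: [-179.9, -0.1, -36.3]
force: [1.0, 1.1, 0.5]
gripper_width: 91.1
t 10.3 tcp [479.3   3.4 139.4] rot [-1.799e+02 -1.000e-01 -3.630e+01] F [1.  1.1 0.5] w 91.1 q [ -1.  13. 108.  -0.  58.  35.]
shift m [-0.      0.0009  0.0574] roll 0.0
```

```bash
python3 -m pendant '[{"xyz":[0,0.001,0.03],"roll":0,"jaw":0},{"xyz":[0,0.001,0.045],"roll":0,"jaw":0},{"xyz":[0,0.001,0.057],"roll":0,"jaw":0},{"xyz":[0,0.001,0.057],"roll":0,"jaw":0.3},{"xyz":[0,0.001,0.057],"roll":0,"jaw":0.6},{"xyz":[0,0.001,0.057],"roll":0,"jaw":0.8},{"xyz":[0,0.001,0.057],"roll":0,"jaw":0.8},{"xyz":[0,0.001,0.057],"roll":0,"jaw":0.8}]' 60
python3 go.py
python3 -m pendant '[{"xyz":[0,0,0],"roll":0,"jaw":0.8},{"xyz":[0,0,0.002],"roll":0,"jaw":0.8},{"xyz":[0,0,0.004],"roll":0,"jaw":0.8},{"xyz":[0,0,0.006],"roll":0,"jaw":0.8},{"xyz":[0,0,0.007],"roll":0,"jaw":0.8},{"xyz":[0,0,0.007],"roll":0,"jaw":0.8},{"xyz":[0,0,0.007],"roll":0,"jaw":0.8},{"xyz":[0,0,0.007],"roll":0,"jaw":0.8}]' 
python3 go.py
```

```text
time_s: 11.3
ee_pos: [477.9, 2.5, 81.2]
ee_rot: [-180.0, -0.0, -36.3]
force: [-0.3, -0.2, 1.0]
gripper_width: 44.9
t 11.3 tcp [477.9   2.5  81.2] rot [-180.    -0.   -36.3] F [-0.3 -0.2  1. ] w 44.9 q [ -1.  17. 113.  -0.  50.  35.]
time_s: 12.3
ee_pos: [477.9, 2.5, 75.3]
ee_rot: [-180.0, -0.1, -36.3]
force: [-2.6, -0.8, 11.3]
gripper_width: 44.9
t 12.3 tcp [477.9   2.5  75.3] rot [-1.80e+02 -1.00e-01 -3.63e+01] F [-2.6 -0.8 11.3] w 44.9 q [ -1.  18. 113.  -0.  49.  35.]
```

```bash
python3 -m pendant '[{"xyz":[0,0,0.001],"roll":0,"jaw":0.8},{"xyz":[0,0,0.0015],"roll":0,"jaw":0.8},{"xyz":[0,0,0.0015],"roll":-4,"jaw":0.8},{"xyz":[0,0,0.0015],"roll":-10,"jaw":0.8},{"xyz":[0,0,0.0015],"roll":-17,"jaw":0.8},{"xyz":[0,0,0.0015],"roll":-24,"jaw":0.8},{"xyz":[0,0,0.0015],"roll":-31,"jaw":0.8},{"xyz":[0,0,0.0015],"roll":-38,"jaw":0.8}]' 
python3 go.py; python3 -c "
from workcell import env;print(env.state()['torque'])"
```

```text
time_s: 13.3
ee_pos: [479.4, 2.4, 73.2]
ee_rot: [-180.0, -0.2, 1.6]
force: [2.3, -4.8, 1.3]
gripper_width: 45.2
t 13.3 tcp [479.4   2.4  73.2] rot [-180.    -0.2    1.6] F [ 2.3 -4.8  1.3] w 45.2 q [ -1.  18. 114.   0.  48.  -3.]
[-0.96942538 -0.59161878 -1.67140179]
```

Run:
```python
from h import *
i,d=env.grab_frame("side"); cv2.imwrite("pics/side3.png",i)
cv2.imwrite("pics/c4.png",cv2.resize(i[190:330,270:450],None,fx=4,fy=4,interpolation=2))
```

```text
(no output)
```

View pics/c4.png

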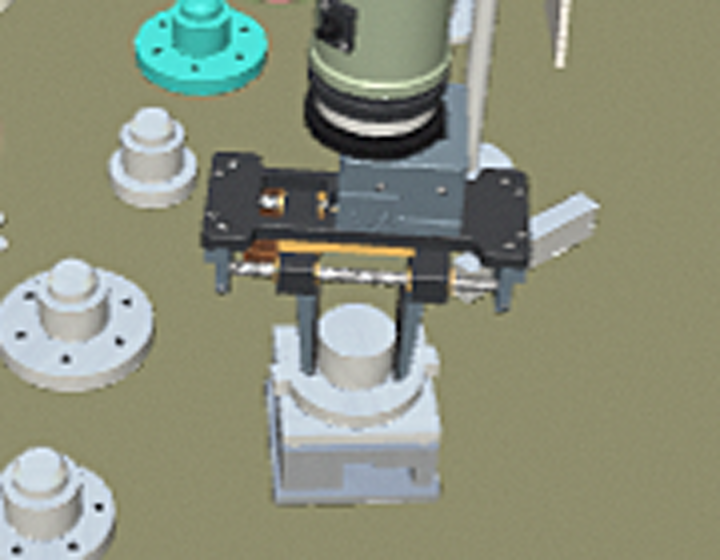

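Run:
```python
from meas import *
def ears(w,b,z0,z1,c):
    P=band(w,b,z0,z1)[:,:2]-c; r=np.hypot(*P.T); a=np.degrees(np.arctan2(P[:,1],P[:,0]))
    k=(r>44.5)&(r<52); print(z0,np.sort(a[k].round()))
w=cloud("top",np.load("pics/top2.npy")); ears(w,(245,245,310,325),72,80,(479.3,2))
ears(w,(110,258,172,315),56,66,(470,352)) if 0 else None
w=cloud("side",np.load("pics/side2.npy")); ears(w,(320,220,400,320),72,80,(478.1,3.2))
i,d=env.grab_frame("side"); w=cloud("side",d)
ears(w,(320,220,400,320),66,74,(478.1,3.2))
P=band(w,(320,220,400,320),85,101);print(circ(P))
for c,r in(((470,352),0),): ears(cloud("top",np.load("pics/top2.npy")),(110,258,172,315),56,66,c); ears(cloud("side",np.load("pics/side2.npy")),(320,390,390,470),56,66,(467.3,352))
i=cv2.imread("pics/top2.png");cv2.imwrite("pics/c5.png",cv2.resize(i[240:330,235:325],(450,450),interpolation=2))
```

```text
72 [-180. -179. -177. -176. -174. -173. -170. -170. -167. -167. -130.    2.
    2.    5.    7.   10.   11.   11.   14.   14.   17.   17.   18.]
72 [-179. -179. -177. -176. -176. -174. -172. -171. -168. -166. -164. -162.
 -160.   -1.    2.    2.    3.    4.    6.    7.    9.   12.   13.   14.
   14.   14.   14.   14.   15.   20.]
66 [-173. -171. -171. -171. -169. -166. -164. -160. -159. -158. -156.    7.
    7.    8.    9.   12.   12.   13.   15.   17.   18.   19.   20.   21.
   23.   24.   24.   25.   25.]
(array([478.6,  11. ]), 66.4)
56 [-178. -175. -174. -172. -172. -170. -169. -169. -168. -167. -166. -165.
 -164. -162. -143. -125.    2.    3.    6.    8.   11.   11.   14.   14.
   16.   17.   18.]
56 [-178. -177. -177. -177. -177. -176. -176. -176. -175. -174. -174. -173.
 -173. -172. -170. -169. -169. -169. -168. -168. -166. -166. -165. -165.
 -165. -163. -163. -162. -161. -161. -160. -159.    0.   -0.    4.    5.
    7.    7.    7.    8.   10.   12.   13.   14.   14.   14.   15.   15.
   16.   16.]
```

View pics/c5.png

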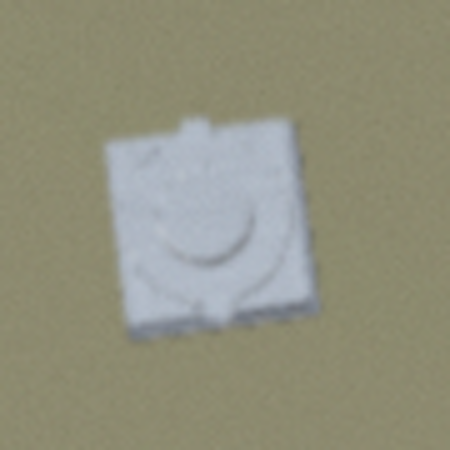

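The heights say the plug is not locked. Its top is at 105, its flange top at 77 and the plate at about 65, so it sits on the free plate with its bar in line with the slot (ears at about 8.7°, the socket's x). The CCW turn met the slot wall. I'll unwind the turn and try a gentle lift.

```bash
python3 -m pendant '[{"xyz":[0,0,0],"roll":10,"jaw":0.8},{"xyz":[0,0,-0.001],"roll":14,"jaw":0.8},{"xyz":[0,0,-0.003],"roll":14,"jaw":0.8},{"xyz":[0,0,-0.006],"roll":14,"jaw":0.8},{"xyz":[0,0,-0.009],"roll":14,"jaw":0.8},{"xyz":[0,0,-0.011],"roll":14,"jaw":0.8},{"xyz":[0,0,-0.013],"roll":14,"jaw":0.8},{"xyz":[0,0,-0.013],"roll":14,"jaw":0.8}]'
python3 - <<'E'
from meas import *
s=env.state();print(s["torque"],s["force"],s["ee_pos"])
i,d=env.grab_frame("side"); w=cloud("side",d); P=band(w,(320,220,400,320),50,130)
print(np.histogram(P[:,2],bins=range(50,131,4)))
E
```

```text
time_s: 14.4
ee_pos: [477.0, 2.6, 85.1]
ee_rot: [180.0, 0.1, -12.3]
force: [-0.2, -0.7, -3.6]
gripper_width: 44.8
[-0.24515496 -0.00307274  0.04001841] [-0.22554378 -0.65424277 -3.56855543] [476.96636986   2.55726922  85.09430496]
(array([  6,  11,  49, 237,  85,  37,  55, 190, 161,  33,  33,  35,  39,
        38, 121, 131,  17,  20,  17,  19]), array([ 50,  54,  58,  62,  66,  70,  74,  78,  82,  86,  90,  94,  98,
       102, 106, 110, 114, 118, 122, 126, 130]))
```

```bash
python3 go.py 648.9,253.8,185,4 648.9,253.8,68,4
python3 -m pendant '[{"xyz":[0,0,-0.02],"roll":0,"jaw":0.8},{"xyz":[0,0,-0.05],"roll":0,"jaw":0.8},{"xyz":[0,0,-0.08],"roll":0,"jaw":0.8},{"xyz":[0,0,-0.1],"roll":0,"jaw":0.8},{"xyz":[0,0,-0.1],"roll":0,"jaw":0.8},{"xyz":[0,0,-0.1],"roll":0,"jaw":0.8},{"xyz":[0,0,-0.1],"roll":0,"jaw":0.8},{"xyz":[0,0,-0.1],"roll":0,"jaw":0.8}]'
python3 - <<'E'
from meas import *
for n,b in(("top",(145,180,222,255)),("side",(230,325,310,420))):
    i,d=env.grab_frame(n); np.save(f"pics/{n}4.npy",d); P=band(cloud(n,d),b,40,58);print("cradle",n,rect(P),len(P))
E
python3 go.py 648.9,253.8,185,4
```

```text
t 14.45 tcp [477.    2.6  85.1] rot [ 1.80e+02  1.00e-01 -1.23e+01] F [ 0.1 -0.7 -3.2] w 44.9 q [ -1.  17. 113.  -0.  50.  11.]
shift m [ 0.1145 -0.282  -0.0999] roll -16.3
shift m [0.    0.    0.117] roll 0.0
time_s: 15.45
ee_pos: [477.2, 2.7, 184.6]
ee_rot: [180.0, 0.1, -12.3]
force: [0.2, -0.7, -3.5]
gripper_width: 45.1
cradle top (array([614.2, 237.1]), array([169. ,  95.8]), 26.3) 323
cradle side (array([648.3, 253.9]), array([80.5, 90.7]), 18.9) 599
t 15.55 tcp [477.4   2.6 185. ] rot [180.    0.  -12.3] F [ 0.3  0.8 -4.5] w 45.2 q [ -1.  11. 104.  -0.  65.  11.]
shift m [ 0.1141 -0.2819 -0.    ] roll -16.3
```

```bash
python3 -m pendant '[{"xyz":[0.016,-0.04,0],"roll":-2,"jaw":0.8},{"xyz":[0.032,-0.08,0],"roll":-4,"jaw":0.8},{"xyz":[0.05,-0.12,0],"roll":-8,"jaw":0.8},{"xyz":[0.066,-0.16,0],"roll":-12,"jaw":0.8},{"xyz":[0.082,-0.2,0],"roll":-16,"jaw":0.8},{"xyz":[0.098,-0.24,0],"roll":-16.3,"jaw":0.8},{"xyz":[0.1141,-0.2819,0],"roll":-16.3,"jaw":0.8},{"xyz":[0.1141,-0.2819,0],"roll":-16.3,"jaw":0.8}]' 
python3 -m pendant '[{"xyz":[0,0,0.02],"roll":0,"jaw":0.8},{"xyz":[0,0,0.04],"roll":0,"jaw":0.8},{"xyz":[0,0,0.06],"roll":0,"jaw":0.8},{"xyz":[0,0,0.08],"roll":0,"jaw":0.8},{"xyz":[0,0,0.1],"roll":0,"jaw":0.8},{"xyz":[0,0,0.11],"roll":0,"jaw":0.8},{"xyz":[0,0,0.11],"roll":0,"jaw":0.8},{"xyz":[0,0,0.11],"roll":0,"jaw":0.8}]' 
python3 go.py 648.9,253.8,67,4
```

```text
time_s: 16.55
ee_pos: [650.1, 256.6, 183.8]
ee_rot: [-180.0, 0.0, 4.2]
force: [-0.4, -1.1, -4.2]
gripper_width: 44.8
time_s: 17.55
ee_pos: [649.7, 253.8, 76.4]
ee_rot: [-180.0, -0.1, 4.0]
force: [0.7, 0.4, -2.8]
gripper_width: 45.1
t 17.55 tcp [649.7 253.8  76.4] rot [-1.8e+02 -1.0e-01  4.0e+00] F [ 0.7  0.4 -2.8] w 45.1 q [20. 35. 83. -0. 63. 16.]
shift m [-0.0008 -0.      0.0094] roll 0.0
```

```bash
python3 -m pendant '[{"xyz":[-0.001,0,0.004],"roll":0,"jaw":0.8},{"xyz":[-0.001,0,0.008],"roll":0,"jaw":0.8},{"xyz":[-0.001,0,0.01],"roll":0,"jaw":0.8},{"xyz":[-0.001,0,0.01],"roll":0,"jaw":0.8},{"xyz":[-0.001,0,0.01],"roll":0,"jaw":0.4},{"xyz":[-0.001,0,0.01],"roll":0,"jaw":0},{"xyz":[-0.001,0,0.01],"roll":0,"jaw":0},{"xyz":[-0.001,0,0.01],"roll":0,"jaw":0}]' 
python3 -m pendant '[{"xyz":[0,0,-0.02],"roll":0,"jaw":0},{"xyz":[0,0,-0.05],"roll":0,"jaw":0},{"xyz":[0,0,-0.09],"roll":0,"jaw":0},{"xyz":[0,0,-0.13],"roll":0,"jaw":0},{"xyz":[0,0,-0.15],"roll":0,"jaw":0},{"xyz":[0.04,0,-0.15],"roll":0,"jaw":0},{"xyz":[-0.04,0,-0.15],"roll":0,"jaw":0},{"xyz":[-0.1,0,-0.15],"roll":0,"jaw":0}]'
python3 - <<'E'
from meas import *
for n in("top","side"):
    i,d=env.grab_frame(n); cv2.imwrite(f"pics/{n}5.png",i); np.save(f"pics/{n}5.npy",d)
w=cloud("side",np.load("pics/side5.npy"));b=(230,310,310,420)
for z in((40,55),(58,66),(82,98)):P=band(w,b,*z);print("plug",z,len(P),rect(P),circ(P),np.median(P[:,2]))
for z in((84,97),(98,112)):P=band(w,(325,390,385,465),*z);print("adapter",circ(P))
b=(320,220,400,320);P=band(w,b,55,80);print("plate",rect(P),np.median(P[:,2]))
w=cloud("top",np.load("pics/top5.npy"));P=band(w,(245,245,310,325),55,80);print("plate top",rect(P),np.median(P[:,2]))
cv2.imwrite("pics/c6.png",cv2.resize(cv2.imread("pics/side5.png")[190:470,220:420],None,fx=2.1,fy=2.1))
E
python3 go.py
```

```text
time_s: 18.55
ee_pos: [648.2, 253.8, 65.7]
ee_rot: [-180.0, -0.0, 4.0]
force: [0.5, -0.5, -0.9]
gripper_width: 82.2
time_s: 19.55
ee_pos: [563.0, 247.8, 212.8]
ee_rot: [180.0, 0.2, 4.0]
force: [-0.6, 0.6, 1.5]
gripper_width: 91.3
plug (40, 55) 458 (array([665.1, 200.5]), array([ 98.2, 203.5]), 18.5) (array([668. , 201.9]), 214.7) 49.26042562304713
plug (58, 66) 736 (array([648. , 254.4]), array([83.4, 85.1]), 69.6) (array([648.3, 252.8]), 100.9) 62.57719697753299
plug (82, 98) 383 (array([648. , 254.5]), array([43.7, 45. ]), 11.6) (array([648.2, 254.5]), 47.2) 90.3812553136155
adapter (array([466.8, 351.1]), 46.7)
adapter (array([467.2, 352. ]), 31.9)
plate (array([ 464.4, -109.6]), array([314.4,  97.8]), 86.0) 64.77513778434889
plate top (array([479.9,   2.7]), array([92.4, 92.4]), 8.9) 63.79356593401144
t 19.65 tcp [555.6 246.3 213.5] rot [179.8   0.6   4.1] F [ 1.2 -0.3 -0.1] w 91.1 q [23. 22. 85.  0. 74. 19.]
```

View pics/c6.png

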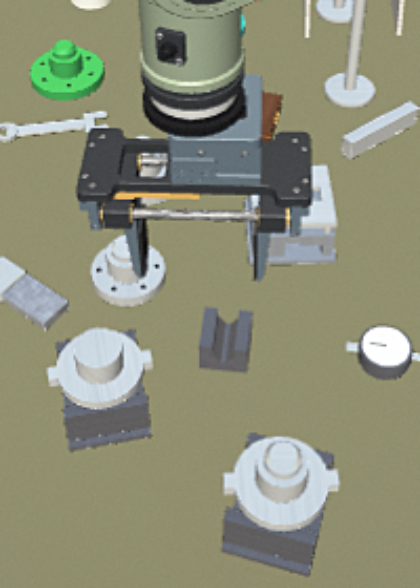

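The plug is parked in the cradle at (100,360), and the adapter on its stand at (280,475). Next I check the slot's direction.

```bash
python3 - <<'E'
from meas import *
w=cloud("top",np.load("pics/top5.npy"))[245:325,245:310].reshape(-1,3)
r=np.hypot(w[:,0]-479.3,w[:,1]-2.7); P=w[(r<40)&(w[:,2]<57)]
print(len(P),rect(P) if len(P)>4 else "",P[:,2].min() if len(P) else "")
i=cv2.imread("pics/top5.png"); cv2.imwrite("pics/c7.png",cv2.resize(i[180:330,110:310],None,fx=3,fy=3,interpolation=2))
def ears(w,b,z0,z1,c):
    P=band(w,b,z0,z1)[:,:2]-c; r=np.hypot(*P.T); a=np.degrees(np.arctan2(P[:,1],P[:,0]))%180
    a=(a+90)%180-90; k=(r>45.5)&(r<52); print("ear",np.median(a[k]),k.sum())
ears(cloud("top",np.load("pics/top5.npy")),(110,258,172,315),56,66,(470,351.8))
ears(cloud("side",np.load("pics/side5.npy")),(320,390,390,470),56,66,(467.2,352))
E
python3 go.py 468.6,351.8,130,54
```

```text
257 (array([480.8,   7.2]), array([66. , 61.9]), 8.4) 0.5093767790831407
ear 12.306934944899687 4
ear 10.18780548318037 40
t 19.65 tcp [555.6 246.3 213.5] rot [179.8   0.6   4.1] F [ 1.2 -0.3 -0.1] w 91.1 q [23. 22. 85.  0. 74. 19.]
shift m [-0.0792 -0.1115  0.0835] roll -49.9
```

View pics/c7.png

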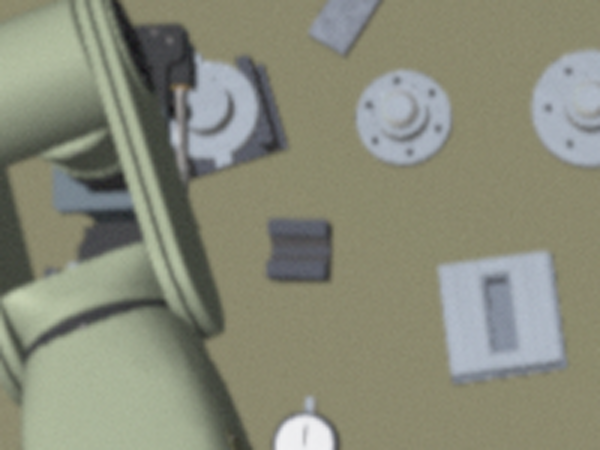

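The slot is in the plate at crop (500,312), running along world x at about 8.7°. This confirms the plug was unlocked. Now I fetch the adapter.

```bash
python3 -m pendant '[{"xyz":[-0.012,-0.016,0],"roll":-7,"jaw":0},{"xyz":[-0.024,-0.032,0],"roll":-14,"jaw":0},{"xyz":[-0.036,-0.05,0],"roll":-21,"jaw":0},{"xyz":[-0.048,-0.068,0],"roll":-28,"jaw":0},{"xyz":[-0.06,-0.085,0],"roll":-35,"jaw":0},{"xyz":[-0.07,-0.1,0.02],"roll":-42,"jaw":0},{"xyz":[-0.0792,-0.1115,0.05],"roll":-49.9,"jaw":0},{"xyz":[-0.0792,-0.1115,0.08],"roll":-49.9,"jaw":0}]' 
python3 -m pendant '[{"xyz":[0,0,0],"roll":0,"jaw":0},{"xyz":[0,0,0],"roll":0,"jaw":0},{"xyz":[0,0,0],"roll":0,"jaw":0},{"xyz":[0,0,0],"roll":0,"jaw":0},{"xyz":[0,0,0],"roll":0,"jaw":0},{"xyz":[0,0,0],"roll":0,"jaw":0},{"xyz":[0,0,0],"roll":0,"jaw":0},{"xyz":[0,0,0],"roll":0,"jaw":0}]' 
python3 go.py 468.6,351.8,66,54
```

```text
time_s: 20.65
ee_pos: [476.3, 354.5, 135.2]
ee_rot: [180.0, -0.1, 54.0]
force: [-0.2, 0.2, -0.7]
gripper_width: 91.6
time_s: 21.65
ee_pos: [476.4, 353.4, 135.4]
ee_rot: [180.0, 0.0, 53.9]
force: [-0.7, 0.5, -0.2]
gripper_width: 91.5
t 21.65 tcp [476.4 353.4 135.4] rot [180.    0.   53.9] F [-0.7  0.5 -0.2] w 91.5 q [ 35.  23.  94.  -0.  63. -18.]
shift m [-0.0059 -0.0054  0.0694] roll -0.1
```

```bash
python3 -m pendant '[{"xyz":[-0.0059,-0.0054,0.02],"roll":0,"jaw":0},{"xyz":[-0.0059,-0.0054,0.05],"roll":0,"jaw":0},{"xyz":[-0.0059,-0.0054,0.069],"roll":0,"jaw":0},{"xyz":[-0.0059,-0.0054,0.069],"roll":0,"jaw":0},{"xyz":[-0.0059,-0.0054,0.069],"roll":0,"jaw":0.4},{"xyz":[-0.0059,-0.0054,0.069],"roll":0,"jaw":0.8},{"xyz":[-0.0059,-0.0054,0.069],"roll":0,"jaw":0.8},{"xyz":[-0.0059,-0.0054,0.069],"roll":0,"jaw":0.8}]' 60
python3 go.py
python3 -m pendant '[{"xyz":[0,0,0],"roll":0,"jaw":0.8},{"xyz":[0,0,-0.03],"roll":0,"jaw":0.8},{"xyz":[0,0,-0.06],"roll":0,"jaw":0.8},{"xyz":[0,0,-0.1],"roll":0,"jaw":0.8},{"xyz":[0,0,-0.12],"roll":0,"jaw":0.8},{"xyz":[0,0,-0.12],"roll":0,"jaw":0.8},{"xyz":[0,0,-0.12],"roll":0,"jaw":0.8},{"xyz":[0,0,-0.12],"roll":0,"jaw":0.8}]' 
python3 go.py 478.5,2.7,180,52.7
```

```text
time_s: 22.65
ee_pos: [468.8, 351.9, 66.8]
ee_rot: [180.0, -0.0, 53.9]
force: [-0.3, 0.0, 0.5]
gripper_width: 54.0
t 22.65 tcp [468.8 351.9  66.8] rot [180.   -0.   53.9] F [-0.3  0.   0.5] w 54.0 q [ 36.  27. 100.  -0.  54. -18.]
time_s: 23.65
ee_pos: [467.9, 351.3, 184.7]
ee_rot: [-179.9, 0.2, 53.9]
force: [0.5, -0.5, -2.5]
gripper_width: 45.3
t 23.65 tcp [467.9 351.3 184.7] rot [-179.9    0.2   53.9] F [ 0.5 -0.5 -2.5] w 45.3 q [ 36.  20.  91.  -0.  69. -18.]
shift m [-0.2755  0.2139  0.0047] roll 1.2
```

```bash
python3 -m pendant '[{"xyz":[-0.04,0.03,0],"roll":0,"jaw":0.8},{"xyz":[-0.08,0.06,0],"roll":0,"jaw":0.8},{"xyz":[-0.12,0.09,0],"roll":0,"jaw":0.8},{"xyz":[-0.16,0.12,0],"roll":1.2,"jaw":0.8},{"xyz":[-0.2,0.155,0],"roll":1.2,"jaw":0.8},{"xyz":[-0.24,0.185,0],"roll":1.2,"jaw":0.8},{"xyz":[-0.2755,0.2139,0.004],"roll":1.2,"jaw":0.8},{"xyz":[-0.2755,0.2139,0.004],"roll":1.2,"jaw":0.8}]' 
python3 -m pendant '[{"xyz":[0,0,0.01],"roll":0,"jaw":0.8},{"xyz":[0,0,0.03],"roll":0,"jaw":0.8},{"xyz":[0,0,0.04],"roll":0,"jaw":0.8},{"xyz":[0,0,0.04],"roll":0,"jaw":0.8},{"xyz":[0,0,0.04],"roll":0,"jaw":0.8},{"xyz":[0,0,0.04],"roll":0,"jaw":0.8},{"xyz":[0,0,0.04],"roll":0,"jaw":0.8},{"xyz":[0,0,0.04],"roll":0,"jaw":0.8}]'
python3 - <<'E'
from meas import *
i,d=env.grab_frame("side"); cv2.imwrite("pics/side8.png",i); w=cloud("side",d)
P=w[150:320,300:420].reshape(-1,3); P=P[np.hypot(P[:,0]-478.5,P[:,1]-2.7)<55]
h,e=np.histogram(P[:,2],bins=np.arange(60,200,3)); print([(a,b) for a,b in zip(e,h) if b>15])
top=P[(P[:,2]>128)&(P[:,2]<146)]
r=np.hypot(top[:,0]-478,top[:,1]-3.2);k=(r>45.5)&(r<53);a=np.degrees(np.arctan2(top[k,1]-3.2,top[k,0]-478));print("ear",np.median((a+90)%180-90),k.sum(),np.sort(a.round()))
E
python3 go.py 478.5,2.7,110,52.7
```

```text
time_s: 24.65
ee_pos: [478.6, 0.6, 181.4]
ee_rot: [-179.9, 0.1, 52.5]
force: [0.2, 0.5, -2.8]
gripper_width: 45.2
time_s: 25.65
ee_pos: [479.3, 3.2, 142.7]
ee_rot: [180.0, -0.0, 52.7]
force: [-0.4, -0.4, -3.0]
gripper_width: 44.7
[(np.int64(60), np.int64(90)), (np.int64(63), np.int64(417)), (np.int64(66), np.int64(181)), (np.int64(90), np.int64(18)), (np.int64(126), np.int64(22)), (np.int64(129), np.int64(40)), (np.int64(132), np.int64(41)), (np.int64(135), np.int64(153)), (np.int64(138), np.int64(217)), (np.int64(141), np.int64(26)), (np.int64(144), np.int64(17)), (np.int64(147), np.int64(21)), (np.int64(150), np.int64(32)), (np.int64(153), np.int64(21)), (np.int64(156), np.int64(27)), (np.int64(159), np.int64(35)), (np.int64(162), np.int64(29)), (np.int64(165), np.int64(65)), (np.int64(168), np.int64(27)), (np.int64(171), np.int64(27)), (np.int64(174), np.int64(30)), (np.int64(177), np.int64(31)), (np.int64(180), np.int64(30)), (np.int64(183), np.int64(21)), (np.int64(195), np.int64(24))]
ear 9.601504419809771 31 [-180. -180. -179. -179. -177. -175. -174. -170. -170. -166. -166. -165.
   -2.    0.    3.    4.    7.   10.   10.   14.   14.   15.   15.   15.
   17.   17.   18.   19.  178.  179.  179.]
t 25.7 tcp [479.3   3.2 142.6] rot [180.   -0.   52.7] F [-0.3 -0.4 -2.9] w 45.3 q [ -1.  13. 108.  -0.  59. -54.]
shift m [-0.0008 -0.0004  0.0326] roll 0.0
```

```bash
python3 -m pendant '[{"xyz":[-0.0005,0,0.02],"roll":0.5,"jaw":0.8},{"xyz":[-0.0005,0,0.03],"roll":0.5,"jaw":0.8},{"xyz":[-0.0005,0,0.037],"roll":0.5,"jaw":0.8},{"xyz":[-0.0005,0,0.044],"roll":0.5,"jaw":0.8},{"xyz":[-0.0005,0,0.05],"roll":0.5,"jaw":0.8},{"xyz":[-0.0005,0,0.055],"roll":0.5,"jaw":0.8},{"xyz":[-0.0005,0,0.058],"roll":0.5,"jaw":0.8},{"xyz":[-0.0005,0,0.058],"roll":0.5,"jaw":0.8}]' 
python3 go.py 478.5,2.7,68,52.7
```

```text
time_s: 26.7
ee_pos: [478.9, 2.8, 84.3]
ee_rot: [-180.0, 0.0, 52.2]
force: [0.4, 0.7, -3.2]
gripper_width: 45.2
t 26.7 tcp [478.9   2.8  84.3] rot [-180.     0.    52.2] F [ 0.4  0.7 -3.2] w 45.2 q [ -1.  17. 113.  -0.  50. -53.]
shift m [-0.0003 -0.0002  0.0163] roll -0.5
```

```bash
python3 -m pendant '[{"xyz":[0,0,0.002],"roll":0,"jaw":0.8},{"xyz":[0,0,0.005],"roll":0,"jaw":0.8},{"xyz":[0,0,0.008],"roll":0,"jaw":0.8},{"xyz":[0,0,0.011],"roll":0,"jaw":0.8},{"xyz":[0,0,0.0135],"roll":0,"jaw":0.8},{"xyz":[0,0,0.0155],"roll":0,"jaw":0.8},{"xyz":[0,0,0.0155],"roll":0,"jaw":0.8},{"xyz":[0,0,0.0155],"roll":0,"jaw":0.8}]'
python3 - <<'E'
from meas import *
i,d=env.grab_frame("side"); w=cloud("side",d)
P=w[200:320,300:420].reshape(-1,3); P=P[np.hypot(P[:,0]-478.5,P[:,1]-2.7)<68]
h,e=np.histogram(P[:,2],bins=np.arange(40,110,2)); print([(int(a),int(b)) for a,b in zip(e,h) if b>10])
E
python3 go.py
```

```text
time_s: 27.7
ee_pos: [479.4, 2.8, 71.1]
ee_rot: [179.9, -0.0, 52.2]
force: [-3.9, 0.2, 13.9]
gripper_width: 45.0
[(40, 25), (42, 30), (44, 24), (46, 20), (48, 29), (50, 22), (52, 57), (54, 121), (56, 80), (58, 44), (60, 26), (62, 31), (64, 108), (66, 163), (68, 71), (70, 12), (74, 11), (76, 13), (78, 18), (80, 11), (82, 13), (84, 20), (86, 18), (88, 14), (90, 18), (92, 19), (94, 41), (96, 17), (98, 22), (100, 12), (102, 15), (104, 17), (106, 23)]
t 27.75 tcp [479.3   2.8  71.1] rot [179.9  -0.   52.2] F [-4.5  0.4 14.5] w 44.9 q [ -1.  18. 114.  -0.  48. -53.]
```

```bash
python3 -m pendant '[{"xyz":[0,0,0.001],"roll":0,"jaw":0.8},{"xyz":[0,0,0.002],"roll":0,"jaw":0.8},{"xyz":[0,0,0.003],"roll":0,"jaw":0.8},{"xyz":[0,0,0.004],"roll":0,"jaw":0.8},{"xyz":[0,0,0.0045],"roll":0,"jaw":0.8},{"xyz":[0,0,0.0045],"roll":0,"jaw":0.8},{"xyz":[0,0,0.0045],"roll":0,"jaw":0.8},{"xyz":[0,0,0.0045],"roll":0,"jaw":0.8}]'
python3 - <<'E'
from meas import *
i,d=env.grab_frame("side"); w=cloud("side",d)
P=w[200:320,300:420].reshape(-1,3); P=P[np.hypot(P[:,0]-478.5,P[:,1]-2.7)<68]
h,e=np.histogram(P[:,2],bins=np.arange(46,74,1)); print([(int(a),int(b)) for a,b in zip(e,h) if b>10])
E
python3 go.py
```

```text
time_s: 28.75
ee_pos: [479.4, 2.8, 67.5]
ee_rot: [179.9, -0.1, 52.2]
force: [-5.8, 1.0, 20.9]
gripper_width: 45.1
[(46, 11), (47, 12), (48, 20), (49, 36), (50, 53), (51, 59), (52, 42), (53, 35), (54, 21), (55, 13), (56, 22), (57, 24), (58, 17), (59, 18), (60, 30), (61, 50), (62, 82), (63, 87), (64, 65), (65, 25), (66, 11)]
t 28.8 tcp [479.4   2.8  67.5] rot [ 1.799e+02 -1.000e-01  5.220e+01] F [-7.6  0.7 20.7] w 44.9 q [ -1.  18. 114.  -0.  48. -53.]
```

```bash
python3 -m pendant '[{"xyz":[0,0,0],"roll":5,"jaw":0.8},{"xyz":[0,0,0],"roll":11,"jaw":0.8},{"xyz":[0,0,0],"roll":17,"jaw":0.8},{"xyz":[0,0,0],"roll":23,"jaw":0.8},{"xyz":[0,0,0],"roll":29,"jaw":0.8},{"xyz":[0,0,0],"roll":35,"jaw":0.8},{"xyz":[0,0,0],"roll":40,"jaw":0.8},{"xyz":[0,0,0],"roll":45,"jaw":0.8}]' 
python3 -c "
from workcell import env;print(env.state()['torque'])"
python3 - <<'E'
from meas import *
i,d=env.grab_frame("side"); cv2.imwrite("pics/side9.png",i); w=cloud("side",d)
P=w[200:320,300:420].reshape(-1,3); P=P[np.hypot(P[:,0]-478.2,P[:,1]-3)<55];P=P[(P[:,2]>60)&(P[:,2]<67)]
r=np.hypot(P[:,0]-478.2,P[:,1]-3);k=(r>45.5);print(np.sort(np.degrees(np.arctan2(P[k,1]-3,P[k,0]-478.2)).round()))
E
```

```text
time_s: 29.8
ee_pos: [481.6, 1.1, 67.5]
ee_rot: [179.7, -0.3, 7.2]
force: [-1.5, -6.2, 17.0]
gripper_width: 44.9
[-1.16475438  0.78775341  0.35728741]
[-39. -37. -36. -35. -34. -34. -31. -29. -28. -26. -26. 132. 132. 134.
 135. 139. 143. 148.]
```

```bash
python3 -m pendant '[{"xyz":[0,0,0],"roll":6,"jaw":0.8},{"xyz":[0,0,0],"roll":12,"jaw":0.8},{"xyz":[0,0,0],"roll":18,"jaw":0.8},{"xyz":[0,0,0],"roll":24,"jaw":0.8},{"xyz":[0,0,0],"roll":30,"jaw":0.8},{"xyz":[0,0,0],"roll":36,"jaw":0.8},{"xyz":[0,0,0],"roll":42,"jaw":0.8},{"xyz":[0,0,0],"roll":46,"jaw":0.8}]' 
python3 -c "
from workcell import env;print(env.state()['torque'])"
python3 -m pendant '[{"xyz":[0,0,0],"roll":0,"jaw":0.8},{"xyz":[0,0,0],"roll":0,"jaw":0.8},{"xyz":[0,0,-0.002],"roll":0,"jaw":0.8},{"xyz":[0,0,-0.004],"roll":0,"jaw":0.8},{"xyz":[0,0,-0.006],"roll":0,"jaw":0.8},{"xyz":[0,0,-0.0075],"roll":0,"jaw":0.8},{"xyz":[0,0,-0.0075],"roll":0,"jaw":0.8},{"xyz":[0,0,-0.0075],"roll":0,"jaw":0.8}]'
python3 - <<'E'
from meas import *
print(env.state()["torque"])
i,d=env.grab_frame("side"); cv2.imwrite("pics/side9.png",i); w=cloud("side",d)
P=w[200:320,300:420].reshape(-1,3); P=P[np.hypot(P[:,0]-478.2,P[:,1]-3)<55];
h,e=np.histogram(P[:,2],bins=np.arange(46,84,1)); print([(int(a),int(b)) for a,b in zip(e,h) if b>10])
P=P[(P[:,2]>65)&(P[:,2]<74)]
r=np.hypot(P[:,0]-478.2,P[:,1]-3);k=(r>45.5);print(np.sort(np.degrees(np.arctan2(P[k,1]-3,P[k,0]-478.2)).round()))
E
python3 go.py
```

```text
time_s: 30.85
ee_pos: [479.8, 2.2, 67.5]
ee_rot: [-180.0, -0.2, -38.8]
force: [-6.0, -2.1, 22.5]
gripper_width: 44.6
[0.04962739 1.63732791 0.56166878]
time_s: 31.85
ee_pos: [479.6, 2.2, 73.7]
ee_rot: [-180.0, -0.1, -38.7]
force: [-2.1, -2.7, 9.8]
gripper_width: 45.0
[-0.16085219  0.76397581  0.12411077]
[(54, 15), (55, 28), (56, 49), (57, 72), (58, 41), (59, 33), (60, 14), (63, 15), (64, 13), (65, 12), (66, 22), (67, 54), (68, 67), (69, 85), (70, 61), (71, 30), (78, 11)]
[ 86.  89.  89.  92.  92.  94.  94.  97.  97. 100. 100.]
t 31.9 tcp [479.6   2.2  73.7] rot [-1.80e+02 -1.00e-01 -3.87e+01] F [-1.9 -2.8  9.3] w 44.9 q [ -1.  18. 113.  -0.  49.  38.]
```

```bash
python3 -m pendant '[{"xyz":[0,0,-0.002],"roll":0,"jaw":0.8},{"xyz":[0,0,-0.004],"roll":0,"jaw":0.8},{"xyz":[0,0,-0.005],"roll":0,"jaw":0.8},{"xyz":[0,0,-0.005],"roll":0,"jaw":0.8},{"xyz":[0,0,-0.005],"roll":0,"jaw":0.8},{"xyz":[0,0,-0.005],"roll":0,"jaw":0.8},{"xyz":[0,0,-0.005],"roll":0,"jaw":0.8},{"xyz":[0,0,-0.005],"roll":0,"jaw":0.8}]' 
python3 go.py
python3 -m pendant '[{"xyz":[0,0,0.002],"roll":0,"jaw":0.8},{"xyz":[0,0,0.002],"roll":0,"jaw":0.4},{"xyz":[0,0,0.002],"roll":0,"jaw":0},{"xyz":[0,0,0.002],"roll":0,"jaw":0},{"xyz":[0,0,0.002],"roll":0,"jaw":0},{"xyz":[0,0,-0.03],"roll":0,"jaw":0},{"xyz":[0,0,-0.08],"roll":0,"jaw":0},{"xyz":[0,0,-0.13],"roll":0,"jaw":0}]' 
python3 go.py 663.4,-70.2,200,0
python3 - <<'E'
from meas import *
i,d=env.grab_frame("side"); cv2.imwrite("pics/side10.png",i); w=cloud("side",d)
P=w[200:320,300:420].reshape(-1,3); P=P[np.hypot(P[:,0]-478.2,P[:,1]-3)<65];
h,e=np.histogram(P[:,2],bins=np.arange(46,120,1)); print([(int(a),int(b)) for a,b in zip(e,h) if b>20])
for z in((65,76),(90,103),(106,118)): Q=P[(P[:,2]>z[0])&(P[:,2]<z[1])]; print(z,np.median(Q[:,2]),circ(Q))
Q=P[(P[:,2]>65)&(P[:,2]<76)];r=np.hypot(Q[:,0]-478.2,Q[:,1]-3);k=(r>45.5)&(r<52);print(np.sort(np.degrees(np.arctan2(Q[k,1]-3,Q[k,0]-478.2)).round()))
for n,b in dict(A=(262,300,302,336),B=(265,250,312,290),C=(295,212,322,244)).items():Q=band(w,b,50,66);print(n,circ(Q))
cv2.imwrite("pics/c8.png",cv2.resize(i[200:440,240:420],None,fx=2.4,fy=2.4))
E
```

```text
time_s: 32.9
ee_pos: [479.5, 2.2, 75.7]
ee_rot: [180.0, -0.1, -38.7]
force: [4.6, -3.0, -13.0]
gripper_width: 44.9
t 32.9 tcp [479.5   2.2  75.7] rot [ 1.80e+02 -1.00e-01 -3.87e+01] F [  4.6  -3.  -13. ] w 44.9 q [ -1.  18. 113.  -0.  49.  38.]
time_s: 33.9
ee_pos: [478.6, 2.9, 208.2]
ee_rot: [180.0, 0.0, -38.8]
force: [0.7, 0.2, -1.0]
gripper_width: 91.0
t 33.9 tcp [478.6   2.9 208.2] rot [180.    0.  -38.8] F [ 0.7  0.2 -1. ] w 91.0 q [ -1.  10. 102.   0.  68.  38.]
shift m [ 0.1899 -0.0588  0.0082] roll -38.8
[(57, 41), (58, 79), (59, 95), (60, 63), (61, 22), (68, 24), (69, 54), (70, 111), (71, 122), (72, 61), (73, 38), (98, 22), (99, 26), (100, 24), (112, 27)]
(65, 76) 71.06905943187104 (array([481.,   8.]), 93.4)
(90, 103) 98.55642457917043 (array([479.9,   3.4]), 49.1)
(106, 118) 112.03777487727513 (array([481.1,   4.2]), 31.6)
[ 86.  86.  86.  89.  89.  91.  91.  92.  92.  94.  94.  94.  95.  97.
  97.  97.  97.  99. 100.]
A (array([652.7,  95. ]), 32.7)
B (array([663.6, -69.3]), 31.3)
C (array([ 665.2, -265.8]), 23.7)
```

View pics/c8.png

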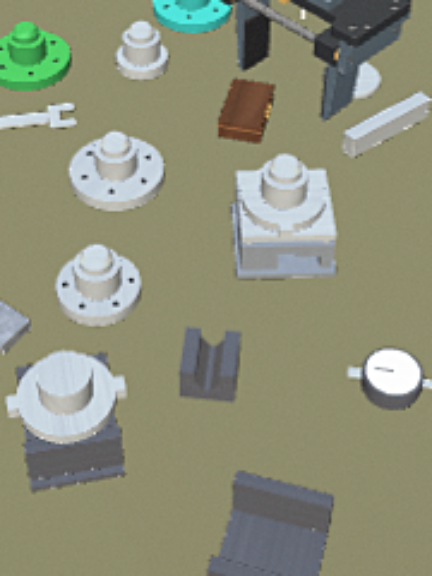

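The adapter is locked: plate at 59, flange top at 71, and a 13 N pull did not lift it. In the crop, hub104 is at (115,170), hub84 at (98,285) and hub64 at (142,50), which may have been knocked. Next is hub104.

```bash
python3 -m pendant '[{"xyz":[0.03,-0.01,0.008],"roll":-5,"jaw":0},{"xyz":[0.06,-0.02,0.008],"roll":-10,"jaw":0},{"xyz":[0.09,-0.03,0.008],"roll":-15,"jaw":0},{"xyz":[0.12,-0.04,0.008],"roll":-20,"jaw":0},{"xyz":[0.15,-0.05,0.008],"roll":-27,"jaw":0},{"xyz":[0.18,-0.057,0.008],"roll":-34,"jaw":0},{"xyz":[0.19,-0.0588,0.04],"roll":-38.8,"jaw":0},{"xyz":[0.19,-0.0588,0.08],"roll":-38.8,"jaw":0}]'
python3 - <<'E'
from meas import *
i,d=env.grab_frame("top"); np.save("pics/top11.npy",d); cv2.imwrite("pics/top11.png",i)
w=cloud("top",d); 
for z in((88,102),(106,118)): P=band(w,(245,240,310,325),*z); print("adapter",z,len(P),circ(P) if len(P)>3 else "")
for n,b in dict(A=(222,198,266,240),C=(345,205,405,255)).items():
    for z in((36,47),(52,66)): P=band(w,b,*z); print(n,z,len(P),circ(P) if len(P)>3 else "")
E
python3 go.py 663.8,-70.1,19.5,0
```

```text
time_s: 34.95
ee_pos: [665.3, -70.9, 126.2]
ee_rot: [180.0, -0.1, 0.0]
force: [0.4, -0.3, -0.2]
gripper_width: 91.4
adapter (88, 102) 0 
adapter (106, 118) 0 
A (36, 47) 112 (array([654.7,  92.3]), 46.7)
A (52, 66) 91 (array([653.9,  92.1]), 30.5)
C (36, 47) 114 (array([ 669.2, -272.7]), 47.1)
C (52, 66) 102 (array([ 669. , -274.4]), 33.2)
t 35.0 tcp [660.8 -70.2 119.5] rot [-179.9    0.6   -0. ] F [-2.9 -0.1 -3.9] w 91.0 q [-7. 30. 84. -0. 66. -7.]
shift m [ 0.003  -0.0001  0.1   ] roll -0.0
```

```bash
python3 -m pendant '[{"xyz":[0,0,0.02],"roll":0,"jaw":0},{"xyz":[0,0,0.04],"roll":0,"jaw":0},{"xyz":[0,0,0.05],"roll":0,"jaw":0},{"xyz":[0,0,0.05],"roll":0,"jaw":0},{"xyz":[0,0,0.05],"roll":0,"jaw":0},{"xyz":[0,0,0.05],"roll":0,"jaw":0},{"xyz":[0,0,0.05],"roll":0,"jaw":0},{"xyz":[0,0,0.05],"roll":0,"jaw":0}]' 
python3 go.py 663.8,-70.1,19.5,0
```

```text
time_s: 36.0
ee_pos: [664.0, -70.4, 77.2]
ee_rot: [180.0, -0.0, 0.0]
force: [0.0, 0.3, 0.2]
gripper_width: 91.3
t 36.0 tcp [664.  -70.4  77.2] rot [180.  -0.   0.] F [0.  0.3 0.2] w 91.3 q [-7. 32. 87. -0. 60. -7.]
shift m [-0.0002 -0.0003  0.0577] roll 0.0
```

```bash
python3 -m pendant '[{"xyz":[0,0,0.02],"roll":0,"jaw":0},{"xyz":[0,0,0.04],"roll":0,"jaw":0},{"xyz":[0,0,0.057],"roll":0,"jaw":0},{"xyz":[0,0,0.057],"roll":0,"jaw":0.3},{"xyz":[0,0,0.057],"roll":0,"jaw":0.7},{"xyz":[0,0,0.057],"roll":0,"jaw":0.8},{"xyz":[0,0,0.057],"roll":0,"jaw":0.8},{"xyz":[0,0,0.057],"roll":0,"jaw":0.8}]' 40
python3 -m pendant '[{"xyz":[0,0,0],"roll":0,"jaw":0.8},{"xyz":[0,0,0],"roll":0,"jaw":0.8},{"xyz":[0,0,-0.03],"roll":0,"jaw":0.8},{"xyz":[0,0,-0.07],"roll":0,"jaw":0.8},{"xyz":[0,0,-0.11],"roll":0,"jaw":0.8},{"xyz":[0,0,-0.14],"roll":0,"jaw":0.8},{"xyz":[0,0,-0.15],"roll":0,"jaw":0.8},{"xyz":[0,0,-0.15],"roll":0,"jaw":0.8}]'
python3 - <<'E'
from meas import *
i,d=env.grab_frame("top"); w=cloud("top",d)
for z in((88,102),(106,118)): P=band(w,(245,240,310,325),*z); print("adapter",z,len(P),circ(P) if len(P)>3 else "")
E
python3 go.py 480,3,165,0
```

```text
time_s: 37.0
ee_pos: [664.1, -70.4, 20.4]
ee_rot: [180.0, -0.1, 0.0]
force: [0.1, 0.0, 1.5]
gripper_width: 45.3
time_s: 38.0
ee_pos: [663.6, -70.3, 169.4]
ee_rot: [180.0, 0.0, 0.0]
force: [0.3, -0.6, -1.5]
gripper_width: 44.9
adapter (88, 102) 0 
adapter (106, 118) 0 
t 38.05 tcp [663.1 -70.3 168.4] rot [-1.8e+02  1.0e-01  0.0e+00] F [-0.6  0.6 -2.5] w 45.5 q [-7. 28. 80. -0. 71. -7.]
shift m [-0.1831 -0.0733  0.0034] roll 0.0
```

```bash
python3 -m pendant '[{"xyz":[-0.03,-0.012,0],"roll":0,"jaw":0.8},{"xyz":[-0.06,-0.024,0],"roll":0,"jaw":0.8},{"xyz":[-0.09,-0.036,0],"roll":0,"jaw":0.8},{"xyz":[-0.12,-0.048,0],"roll":0,"jaw":0.8},{"xyz":[-0.15,-0.06,0],"roll":0,"jaw":0.8},{"xyz":[-0.175,-0.07,0],"roll":0,"jaw":0.8},{"xyz":[-0.1835,-0.0732,0],"roll":0,"jaw":0.8},{"xyz":[-0.1835,-0.0732,0],"roll":0,"jaw":0.8}]' 
python3 -m pendant '[{"xyz":[0,0,0],"roll":0,"jaw":0.8},{"xyz":[0,0,0],"roll":0,"jaw":0.8},{"xyz":[0,0,0.01],"roll":0,"jaw":0.8},{"xyz":[0,0,0.015],"roll":0,"jaw":0.8},{"xyz":[0,0,0.018],"roll":0,"jaw":0.8},{"xyz":[0,0,0.018],"roll":0,"jaw":0.8},{"xyz":[0,0,0.018],"roll":0,"jaw":0.8},{"xyz":[0,0,0.018],"roll":0,"jaw":0.8}]' 
python3 go.py 479.8,2.7,118,0
```

```text
time_s: 39.05
ee_pos: [480.2, 2.8, 169.4]
ee_rot: [180.0, 0.0, 0.0]
force: [-1.4, -0.7, -1.9]
gripper_width: 45.6
time_s: 40.05
ee_pos: [480.5, 2.8, 152.2]
ee_rot: [180.0, -0.0, 0.0]
force: [0.0, -0.6, -1.9]
gripper_width: 44.9
t 40.05 tcp [480.5   2.8 152.2] rot [180.  -0.   0.] F [ 0.  -0.6 -1.9] w 44.9 q [ -1.  13. 107.  -0.  60.  -1.]
shift m [-0.0007  0.0001  0.0342] roll 0.0
```

```bash
python3 -m pendant '[{"xyz":[-0.0005,0,0.01],"roll":0,"jaw":0.8},{"xyz":[-0.0005,0,0.016],"roll":0,"jaw":0.8},{"xyz":[-0.0005,0,0.02],"roll":0,"jaw":0.8},{"xyz":[-0.0005,0,0.024],"roll":0,"jaw":0.8},{"xyz":[-0.0005,0,0.027],"roll":0,"jaw":0.8},{"xyz":[-0.0005,0,0.030],"roll":0,"jaw":0.8},{"xyz":[-0.0005,0,0.032],"roll":0,"jaw":0.8},{"xyz":[-0.0005,0,0.032],"roll":0,"jaw":0.8}]' 
python3 go.py 479.8,2.7,118,0
```

```text
time_s: 41.05
ee_pos: [479.8, 2.8, 119.8]
ee_rot: [180.0, 0.0, 0.0]
force: [-0.3, -0.3, -2.2]
gripper_width: 45.1
t 41.05 tcp [479.8   2.8 119.8] rot [180.   0.   0.] F [-0.3 -0.3 -2.2] w 45.1 q [ -1.  15. 110.  -0.  55.  -1.]
shift m [0.     0.0001 0.0018] roll 0.0
```

```bash
python3 -m pendant '[{"xyz":[0,0,0.001],"roll":0,"jaw":0.8},{"xyz":[0,0,0.0015],"roll":0,"jaw":0.8},{"xyz":[0,0,0.0015],"roll":0,"jaw":0.4},{"xyz":[0,0,0.0015],"roll":0,"jaw":0},{"xyz":[0,0,0.0015],"roll":0,"jaw":0},{"xyz":[0,0,0.0015],"roll":0,"jaw":0},{"xyz":[0,0,-0.04],"roll":0,"jaw":0},{"xyz":[0,0,-0.09],"roll":0,"jaw":0}]'
python3 - <<'E'
from meas import *
i,d=env.grab_frame("side"); w=cloud("side",d)
P=w[170:320,300:420].reshape(-1,3); P=P[np.hypot(P[:,0]-479.2,P[:,1]-3)<60];
for z in((110,120),(138,147),(152,162)): Q=P[(P[:,2]>z[0])&(P[:,2]<z[1])]; print(z,len(Q),np.median(Q[:,2]),circ(Q))
for b in((255,295,305,340),): 
  for z in ((10,20),(36,47),(52,64)): Q=band(w,b,*z);print("A",z,circ(Q))
E
python3 go.py 653.5,93.3,120,0
```

```text
time_s: 42.05
ee_pos: [479.1, 2.8, 210.1]
ee_rot: [180.0, 0.2, 0.0]
force: [0.8, 0.3, -0.7]
gripper_width: 90.8
(110, 120) 789 115.27405522456172 (array([478.4,   3.8]), 106.9)
(138, 147) 120 142.76428406876778 (array([480. ,   4.6]), 46.4)
(152, 162) 103 156.52725941777953 (array([479.8,   5.2]), 31.6)
A (10, 20) (array([652.3,  94.3]), 85.0)
A (36, 47) (array([652.6,  95.6]), 47.5)
A (52, 64) (array([652.6,  94.5]), 31.6)
t 42.1 tcp [483.3   2.8 217.5] rot [180.   -0.7   0. ] F [2.4 0.3 4.9] w 91.3 q [ -1.  10. 101.   0.  69.  -1.]
shift m [ 0.1702 -0.0905  0.0975] roll 0.0
```

```bash
python3 -m pendant '[{"xyz":[0.03,-0.016,0],"roll":0,"jaw":0},{"xyz":[0.065,-0.035,0],"roll":0,"jaw":0},{"xyz":[0.1,-0.053,0],"roll":0,"jaw":0},{"xyz":[0.135,-0.072,0],"roll":0,"jaw":0},{"xyz":[0.165,-0.088,0.03],"roll":0,"jaw":0},{"xyz":[0.173,-0.0907,0.07],"roll":0,"jaw":0},{"xyz":[0.173,-0.0907,0.1],"roll":0,"jaw":0},{"xyz":[0.173,-0.0907,0.1],"roll":0,"jaw":0}]' 
python3 -m pendant '[{"xyz":[0,0,0.02],"roll":0,"jaw":0},{"xyz":[0,0,0.03],"roll":0,"jaw":0},{"xyz":[0,0,0.03],"roll":0,"jaw":0},{"xyz":[0,0,0.03],"roll":0,"jaw":0},{"xyz":[0,0,0.03],"roll":0,"jaw":0},{"xyz":[0,0,0.03],"roll":0,"jaw":0},{"xyz":[0,0,0.03],"roll":0,"jaw":0},{"xyz":[0,0,0.03],"roll":0,"jaw":0}]' 
python3 go.py 653.4,93.3,20,0
```

```text
time_s: 43.1
ee_pos: [651.0, 93.4, 106.8]
ee_rot: [179.9, 0.4, 0.0]
force: [-0.9, -0.0, 0.9]
gripper_width: 91.1
time_s: 44.1
ee_pos: [652.9, 93.5, 80.0]
ee_rot: [180.0, -0.0, 0.0]
force: [0.3, 0.0, -0.8]
gripper_width: 91.4
t 44.1 tcp [652.9  93.5  80. ] rot [180.  -0.   0.] F [ 0.3  0.  -0.8] w 91.4 q [ 7. 32. 88. -0. 60.  7.]
shift m [0.0005 0.0002 0.06  ] roll 0.0
```

```bash
python3 -m pendant '[{"xyz":[0.0005,0,0.02],"roll":0,"jaw":0},{"xyz":[0.0005,0,0.04],"roll":0,"jaw":0},{"xyz":[0.0005,0,0.06],"roll":0,"jaw":0},{"xyz":[0.0005,0,0.06],"roll":0,"jaw":0.3},{"xyz":[0.0005,0,0.06],"roll":0,"jaw":0.7},{"xyz":[0.0005,0,0.06],"roll":0,"jaw":0.8},{"xyz":[0.0005,0,0.06],"roll":0,"jaw":0.8},{"xyz":[0.0005,0,0.06],"roll":0,"jaw":0.8}]' 40
python3 -m pendant '[{"xyz":[0,0,0],"roll":0,"jaw":0.8},{"xyz":[0,0,0],"roll":0,"jaw":0.8},{"xyz":[0,0,-0.03],"roll":0,"jaw":0.8},{"xyz":[0,0,-0.07],"roll":0,"jaw":0.8},{"xyz":[0,0,-0.11],"roll":0,"jaw":0.8},{"xyz":[0,0,-0.15],"roll":0,"jaw":0.8},{"xyz":[0,0,-0.18],"roll":0,"jaw":0.8},{"xyz":[0,0,-0.19],"roll":0,"jaw":0.8}]' 
python3 -m pendant '[{"xyz":[0,0,0],"roll":0,"jaw":0.8},{"xyz":[-0.03,0.016,0],"roll":0,"jaw":0.8},{"xyz":[-0.06,0.032,0],"roll":0,"jaw":0.8},{"xyz":[-0.09,0.047,0],"roll":0,"jaw":0.8},{"xyz":[-0.12,0.063,0],"roll":0,"jaw":0.8},{"xyz":[-0.145,0.076,0],"roll":0,"jaw":0.8},{"xyz":[-0.165,0.087,0],"roll":0,"jaw":0.8},{"xyz":[-0.173,0.0903,0],"roll":0,"jaw":0.8}]' 
python3 -m pendant '[{"xyz":[0,0,0],"roll":0,"jaw":0.8},{"xyz":[0,0,0],"roll":0,"jaw":0.8},{"xyz":[0,0,0],"roll":0,"jaw":0.8},{"xyz":[0,0,0],"roll":0,"jaw":0.8},{"xyz":[0,0,0],"roll":0,"jaw":0.8},{"xyz":[0,0,0],"roll":0,"jaw":0.8},{"xyz":[0,0,0],"roll":0,"jaw":0.8},{"xyz":[0,0,0],"roll":0,"jaw":0.8}]' 
python3 go.py 479.8,2.8,163.4,0
```

```text
time_s: 45.1
ee_pos: [653.6, 93.6, 20.4]
ee_rot: [-180.0, -0.0, 0.0]
force: [0.8, -0.1, 2.1]
gripper_width: 44.9
time_s: 46.1
ee_pos: [653.9, 93.6, 211.4]
ee_rot: [-180.0, -0.1, 0.0]
force: [0.4, 0.9, -1.4]
gripper_width: 45.0
time_s: 47.1
ee_pos: [478.5, 2.8, 208.4]
ee_rot: [180.0, 0.2, -0.0]
force: [-0.2, -0.5, -1.4]
gripper_width: 45.1
time_s: 48.1
ee_pos: [480.3, 3.2, 210.0]
ee_rot: [180.0, -0.0, 0.0]
force: [-0.8, -0.0, -2.6]
gripper_width: 45.5
t 48.1 tcp [480.3   3.2 210. ] rot [180.  -0.   0.] F [-0.8 -0.  -2.6] w 45.5 q [ -1.  10. 102.  -0.  68.  -1.]
shift m [-0.0005  0.0004  0.0466] roll 0.0
```

```bash
python3 -m pendant '[{"xyz":[-0.0005,0.0005,0.015],"roll":0,"jaw":0.8},{"xyz":[-0.0005,0.0005,0.025],"roll":0,"jaw":0.8},{"xyz":[-0.0005,0.0005,0.03],"roll":0,"jaw":0.8},{"xyz":[-0.0005,0.0005,0.035],"roll":0,"jaw":0.8},{"xyz":[-0.0005,0.0005,0.039],"roll":0,"jaw":0.8},{"xyz":[-0.0005,0.0005,0.043],"roll":0,"jaw":0.8},{"xyz":[-0.0005,0.0005,0.046],"roll":0,"jaw":0.8},{"xyz":[-0.0005,0.0005,0.046],"roll":0,"jaw":0.8}]' 
python3 go.py 479.8,2.8,162,0
```

```text
time_s: 49.1
ee_pos: [479.7, 2.7, 163.8]
ee_rot: [180.0, 0.0, 0.0]
force: [-0.3, 0.9, -0.8]
gripper_width: 45.5
t 49.1 tcp [479.7   2.7 163.8] rot [180.   0.   0.] F [-0.3  0.9 -0.8] w 45.5 q [ -1.  12. 106.  -0.  62.  -1.]
shift m [ 0.0001 -0.0001  0.0018] roll 0.0
```

```bash
python3 -m pendant '[{"xyz":[0,0,0.001],"roll":0,"jaw":0.8},{"xyz":[0,0,0.0015],"roll":0,"jaw":0.8},{"xyz":[0,0,0.0015],"roll":0,"jaw":0.4},{"xyz":[0,0,0.0015],"roll":0,"jaw":0},{"xyz":[0,0,0.0015],"roll":0,"jaw":0},{"xyz":[0,0,0.0015],"roll":0,"jaw":0},{"xyz":[0,0,-0.04],"roll":0,"jaw":0},{"xyz":[0,0,-0.09],"roll":0,"jaw":0}]'
python3 - <<'E'
from meas import *
i,d=env.grab_frame("side"); cv2.imwrite("pics/side12.png",i); w=cloud("side",d)
P=w[140:320,300:420].reshape(-1,3); P=P[np.hypot(P[:,0]-479.2,P[:,1]-3)<60];
for z in((154,164),(182,191),(196,206)): Q=P[(P[:,2]>z[0])&(P[:,2]<z[1])]; print(z,len(Q),np.median(Q[:,2]),circ(Q))
for z in ((10,20),(36,47),(52,64)): Q=band(w,(292,200,335,240),*z);print("C",z,len(Q),circ(Q) if len(Q)>3 else "")
i2,d2=env.grab_frame("top"); cv2.imwrite("pics/top12.png",i2); w=cloud("top",d2)
for z in ((10,20),(36,47),(52,64)): Q=band(w,(360,200,410,255),*z);print("C top",z,len(Q),circ(Q) if len(Q)>3 else "")
cv2.imwrite("pics/c9.png",np.hstack([cv2.resize(i[140:320,260:420],(400,450)),cv2.resize(i2[180:340,300:460],(400,450))]))
E
```

```text
time_s: 50.1
ee_pos: [479.2, 2.7, 254.1]
ee_rot: [180.0, 0.2, 0.0]
force: [1.3, -0.1, 0.1]
gripper_width: 91.4
(154, 164) 467 159.13532886559221 (array([481.7,   2.9]), 87.5)
(182, 191) 130 187.1958146602987 (array([480.8,   2.7]), 47.7)
(196, 206) 108 200.27593293448973 (array([479.3,   2.9]), 30.6)
C (10, 20) 361 (array([ 630.2, -323.4]), 189.3)
C (36, 47) 80 (array([ 666.6, -270.2]), 46.4)
C (52, 64) 61 (array([ 667.5, -271.6]), 31.4)
C top (10, 20) 155 (array([ 669.3, -266.4]), 76.0)
C top (36, 47) 101 (array([ 670. , -272.5]), 46.8)
C top (52, 64) 100 (array([ 670.7, -272.7]), 35.4)
```

View pics/c9.png

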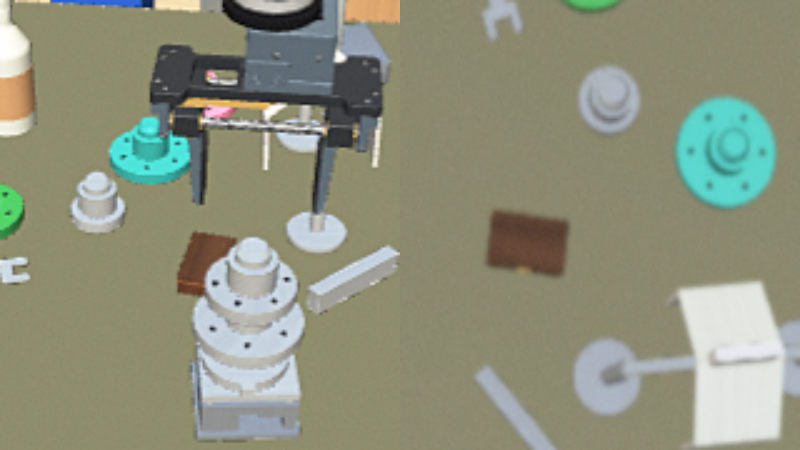

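The side view shows hub104 and hub84 stacked and seated (flange tops 115 and 159). hub64 now stands at about (668.6,-271.8), clear of the turquoise decoy. I'm fetching it.

```bash
python3 go.py 668.6,-271.8,120,0
python3 -m pendant '[{"xyz":[0.027,0.04,0],"roll":0,"jaw":0},{"xyz":[0.054,0.08,0],"roll":0,"jaw":0},{"xyz":[0.081,0.12,0],"roll":0,"jaw":0},{"xyz":[0.108,0.16,0],"roll":0,"jaw":0},{"xyz":[0.135,0.2,0.02],"roll":0,"jaw":0},{"xyz":[0.162,0.24,0.06],"roll":0,"jaw":0},{"xyz":[0.18,0.265,0.1],"roll":0,"jaw":0},{"xyz":[0.1885,0.2745,0.14],"roll":0,"jaw":0}]' 
python3 -m pendant '[{"xyz":[0,0,0.02],"roll":0,"jaw":0},{"xyz":[0,0,0.03],"roll":0,"jaw":0},{"xyz":[0,0,0.03],"roll":0,"jaw":0},{"xyz":[0,0,0.03],"roll":0,"jaw":0},{"xyz":[0,0,0.03],"roll":0,"jaw":0},{"xyz":[0,0,0.03],"roll":0,"jaw":0},{"xyz":[0,0,0.03],"roll":0,"jaw":0},{"xyz":[0,0,0.03],"roll":0,"jaw":0}]' 
python3 go.py 668.6,-271.8,20,0
```

```text
t 50.2 tcp [483.    2.7 259.2] rot [180.   -0.6   0. ] F [0.4 0.1 1.2] w 90.9 q [-1.  8. 97. -0. 74. -1.]
shift m [0.1856 0.2745 0.1392] roll 0.0
time_s: 51.2
ee_pos: [668.6, -273.5, 110.9]
ee_rot: [-180.0, 0.1, -0.1]
force: [-0.7, 0.5, 0.7]
gripper_width: 90.9
time_s: 52.2
ee_pos: [668.4, -271.7, 84.1]
ee_rot: [180.0, -0.0, 0.0]
force: [0.3, -0.7, -0.6]
gripper_width: 91.2
t 52.2 tcp [ 668.4 -271.7   84.1] rot [180.  -0.   0.] F [ 0.3 -0.7 -0.6] w 91.2 q [-23.  37.  78.  -0.  65. -23.]
shift m [0.0002 0.0001 0.0641] roll 0.0
```

```bash
python3 -m pendant '[{"xyz":[0,0,0.02],"roll":0,"jaw":0},{"xyz":[0,0,0.045],"roll":0,"jaw":0},{"xyz":[0,0,0.064],"roll":0,"jaw":0},{"xyz":[0,0,0.064],"roll":0,"jaw":0.3},{"xyz":[0,0,0.064],"roll":0,"jaw":0.7},{"xyz":[0,0,0.064],"roll":0,"jaw":0.8},{"xyz":[0,0,0.064],"roll":0,"jaw":0.8},{"xyz":[0,0,0.064],"roll":0,"jaw":0.8}]' 40
python3 -m pendant '[{"xyz":[0,0,0],"roll":0,"jaw":0.8},{"xyz":[0,0,0],"roll":0,"jaw":0.8},{"xyz":[0,0,-0.03],"roll":0,"jaw":0.8},{"xyz":[0,0,-0.07],"roll":0,"jaw":0.8},{"xyz":[0,0,-0.12],"roll":0,"jaw":0.8},{"xyz":[0,0,-0.17],"roll":0,"jaw":0.8},{"xyz":[0,0,-0.22],"roll":0,"jaw":0.8},{"xyz":[0,0,-0.235],"roll":0,"jaw":0.8}]' 
python3 -m pendant '[{"xyz":[-0.02,-0.03,0],"roll":0,"jaw":0.8},{"xyz":[-0.045,-0.066,0],"roll":0,"jaw":0.8},{"xyz":[-0.07,-0.102,0],"roll":0,"jaw":0.8},{"xyz":[-0.097,-0.14,0],"roll":0,"jaw":0.8},{"xyz":[-0.124,-0.18,0],"roll":0,"jaw":0.8},{"xyz":[-0.15,-0.22,0],"roll":0,"jaw":0.8},{"xyz":[-0.175,-0.255,0],"roll":0,"jaw":0.8},{"xyz":[-0.1885,-0.2745,0],"roll":0,"jaw":0.8}]' 
python3 -m pendant '[{"xyz":[0,0,0],"roll":0,"jaw":0.8},{"xyz":[0,0,0],"roll":0,"jaw":0.8},{"xyz":[0,0,0],"roll":0,"jaw":0.8},{"xyz":[0,0,0],"roll":0,"jaw":0.8},{"xyz":[0,0,0],"roll":0,"jaw":0.8},{"xyz":[0,0,0],"roll":0,"jaw":0.8},{"xyz":[0,0,0],"roll":0,"jaw":0.8},{"xyz":[0,0,0],"roll":0,"jaw":0.8}]' 
python3 go.py 479.8,2.8,207.6,0
```

```text
time_s: 53.2
ee_pos: [668.6, -271.9, 20.5]
ee_rot: [180.0, -0.0, 0.0]
force: [0.4, 0.6, 2.3]
gripper_width: 45.1
time_s: 54.2
ee_pos: [669.4, -272.2, 258.1]
ee_rot: [179.9, -0.3, 0.0]
force: [0.6, 0.3, -2.6]
gripper_width: 45.0
time_s: 55.2
ee_pos: [477.2, 4.2, 252.8]
ee_rot: [-180.0, 0.3, 0.1]
force: [0.3, -0.1, -2.7]
gripper_width: 45.1
time_s: 56.2
ee_pos: [479.9, 2.7, 255.0]
ee_rot: [180.0, -0.0, 0.0]
force: [0.2, -0.8, -1.7]
gripper_width: 45.0
t 56.2 tcp [479.9   2.7 255. ] rot [180.  -0.   0.] F [ 0.2 -0.8 -1.7] w 45.0 q [-1.  8. 97. -0. 75. -1.]
shift m [-0.0001 -0.0001  0.0474] roll 0.0
```

```bash
python3 -m pendant '[{"xyz":[0,0,0.015],"roll":0,"jaw":0.8},{"xyz":[0,0,0.025],"roll":0,"jaw":0.8},{"xyz":[0,0,0.031],"roll":0,"jaw":0.8},{"xyz":[0,0,0.036],"roll":0,"jaw":0.8},{"xyz":[0,0,0.04],"roll":0,"jaw":0.8},{"xyz":[0,0,0.044],"roll":0,"jaw":0.8},{"xyz":[0,0,0.047],"roll":0,"jaw":0.8},{"xyz":[0,0,0.047],"roll":0,"jaw":0.8}]' 
python3 go.py
python3 -m pendant '[{"xyz":[0,0,0.001],"roll":0,"jaw":0.8},{"xyz":[0,0,0.0015],"roll":0,"jaw":0.8},{"xyz":[0,0,0.0015],"roll":0,"jaw":0.4},{"xyz":[0,0,0.0015],"roll":0,"jaw":0},{"xyz":[0,0,0.0015],"roll":0,"jaw":0},{"xyz":[0,0,0.0015],"roll":0,"jaw":0},{"xyz":[0,0,-0.04],"roll":0,"jaw":0},{"xyz":[0,0,-0.1],"roll":0,"jaw":0}]' 
python3 -m pendant '[{"xyz":[0,0.04,0],"roll":0,"jaw":0},{"xyz":[0,0.09,0],"roll":0,"jaw":0},{"xyz":[0,0.14,0],"roll":0,"jaw":0},{"xyz":[0,0.18,0],"roll":0,"jaw":0},{"xyz":[0,0.2,0],"roll":0,"jaw":0},{"xyz":[0,0.2,0],"roll":0,"jaw":0},{"xyz":[0,0.2,0],"roll":0,"jaw":0},{"xyz":[0,0.2,0],"roll":0,"jaw":0}]'
python3 - <<'E'
from meas import *
for n in("side","top"):
    i,d=env.grab_frame(n); cv2.imwrite(f"pics/{n}13.png",i); w=cloud(n,d)
    P=w.reshape(-1,3); P=P[np.hypot(P[:,0]-479.5,P[:,1]-3)<70]
    for k,z in dict(plate=(55,63),aflange=(67,75),f104=(110,120),f84=(154,164),f64=(198,208),s64=(226,235),top=(240,250)).items():
        Q=P[(P[:,2]>z[0])&(P[:,2]<z[1])]; print(n,k,len(Q),np.median(Q[:,2]).round(1) if len(Q) else "",circ(Q) if len(Q)>3 else "")
    P=w.reshape(-1,3); P=P[np.hypot(P[:,0]-648.5,P[:,1]-254)<52]
    for z in((58,66),(82,98)):Q=P[(P[:,2]>z[0])&(P[:,2]<z[1])];print("plug",z,len(Q),circ(Q),np.median(Q[:,2]))
    P=w.reshape(-1,3); P=P[np.hypot(P[:,0]-648.5,P[:,1]-254)<70];Q=P[(P[:,2]>42)&(P[:,2]<55)];print("cradle",rect(Q),len(Q))
    Q=w.reshape(-1,3);Q=Q[(abs(Q[:,0]-423)<60)&(abs(Q[:,1]+370)<60)&(Q[:,2]>195)&(Q[:,2]<235)];print("cover handle",len(Q),rect(Q) if len(Q)>3 else "", Q[:,2].max() if len(Q) else "")
cv2.imwrite("pics/c10.png",cv2.imread("pics/side13.png"))
E
```

```text
time_s: 57.2
ee_pos: [479.8, 2.7, 207.8]
ee_rot: [180.0, 0.0, 0.0]
force: [-0.6, -0.6, -2.2]
gripper_width: 45.5
t 57.2 tcp [479.8   2.7 207.8] rot [180.   0.   0.] F [-0.6 -0.6 -2.2] w 45.5 q [ -1.  10. 102.  -0.  68.  -1.]
time_s: 58.2
ee_pos: [478.9, 2.7, 307.6]
ee_rot: [180.0, 0.3, 0.0]
force: [1.3, -0.9, -0.2]
gripper_width: 91.4
time_s: 59.2
ee_pos: [480.0, -196.0, 308.1]
ee_rot: [-180.0, -0.0, 0.1]
force: [-0.5, -0.0, -0.4]
gripper_width: 91.2
side plate 286 59.2 (array([477.1,  15.4]), 110.2)
side aflange 229 71.0 (array([480.4,  13.2]), 82.3)
side f104 634 115.1 (array([479.1,   3.9]), 106.2)
side f84 441 159.2 (array([479.6,   3.8]), 84.5)
side f64 220 203.3 (array([478.7,   3.7]), 66.6)
side s64 132 231.2 (array([481.3,   3.1]), 48.8)
side top 105 244.4 (array([480.7,   3.6]), 30.8)
plug (58, 66) 741 (array([648.4, 252.9]), 101.1) 62.51033305586088
plug (82, 98) 384 (array([648.3, 255.3]), 47.2) 90.45870950968214
cradle (array([647.3, 253.8]), array([98. , 90.2]), 18.9) 340
cover handle 56 (array([ 423.2, -367.1]), array([13.4, 63.2]), 10.2) 225.82359704150474
top plate 87 58.6 (array([480.4,   2.6]), 128.2)
top aflange 1 67.1 
top f104 371 114.0 (array([480.9,   2.5]), 104.1)
top f84 323 157.9 (array([480.7,   2.2]), 83.9)
top f64 244 202.5 (array([480.9,   1.6]), 63.5)
top s64 151 230.0 (array([480.9,   1.8]), 45.7)
top top 132 243.5 (array([480.2,   1.2]), 30.7)
plug (58, 66) 425 (array([647.5, 258.2]), 98.5) 61.38871938271791
plug (82, 98) 264 (array([648.6, 253.8]), 46.9) 88.78051800148614
cradle (array([646.5, 253.2]), array([93.2, 89.2]), 18.2) 207
cover handle 177 (array([ 424.8, -368.5]), array([14. , 59.3]), 5.8) 229.02705336537088
```

View pics/c10.png

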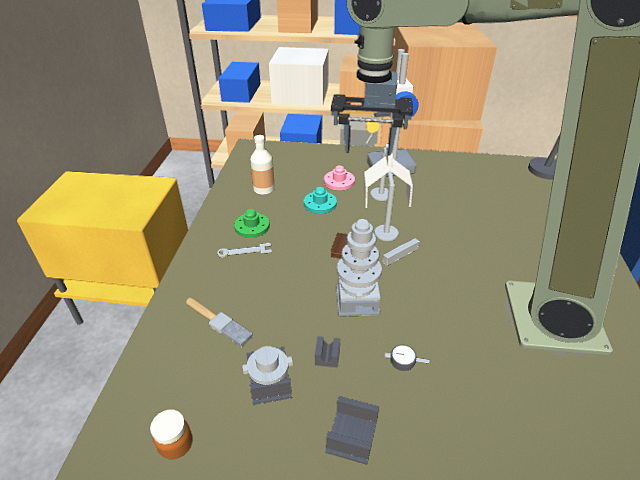

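The side view shows the three hubs stacked at (360,250), the cover on the rail at (388,180), the plug in the cradle at (268,370), and everything else undisturbed.

```bash
python3 -c "
from workcell import env;print(env.job_done(),env.state()['time_s'])"
```

```text
the job is handed in; nothing more can be done
the job is handed in; nothing more can be done
```

The job is done and handed in at about 59 s. The cover hangs on the rail, the plug is in the cradle, the adapter is locked in the socket, and hub104, hub84 and hub64 are stacked on it.

**Last checks:**
- **Adapter:** the sprung plate reads about 59 mm and the adapter flange top about 71 mm, which is the locked height. It held against a 13 N upward pull. After release the ears read about 94°, with the locked position near 98.7°, inside the 0.16 rad limit. I judged that reading biased, because the turn measured on the tool was 91°.
- **Hubs:** flange tops are at about 115, 159 and 203 mm, all fully home. The stack is 1–2 mm off axis.
- **Plug:** flange top at about 62.5 mm, centred in the cradle within about 2 mm.
- **Cover:** the handle is within about 2 mm of the rail's middle.
- **Bystanders:** they look unmoved in the final picture; I did not measure them.

**What disagreed with the task text:**
- **Plug not locked:** it was resting on the free plate with its bar in line with the slot. My counter-clockwise turn met the slot wall at about 1.7 N m, so I unwound it and lifted the plug straight out.
- **hub64 knocked:** it had moved about 50 mm during the run, so I measured it again before gripping it.
- **Cameras:** the two views differ by 1–3 mm, so I averaged them.

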